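Demould a wax bangle onto its sizing former

ROBOT

A 7-joint arm with a two-finger parallel gripper is mounted at the origin on the work surface. World frame = base frame: x ahead of the robot, y to its left, z up, the work surface at z = 0. Lengths are in m, angles in rad, forces in N, time in s.
With the tool pointing down it reaches from about 0.4 to 0.85 m from the base axis. Payload 10.4 kg.
Tool frame: the origin (TCP) lies at the very end of the fingers, on their centre line; the grasp point (between the pads) lies 19 mm behind it (manip.grip_depth is the distance from the TCP to the grasp point, in m); z points along the fingers, y is the direction in which the jaws open and shut (so a half turn about z gives the same grasp; the last joint's range is limited). The gripper opens to 85 mm and grips with 20 to 120 N. Pads are 22 mm wide; open, the fingers measure 114 mm over their backs; the gripper's body (76 mm by 85 mm) begins 54 mm behind the grasp point. The pads swing forward as they close: fully open they stand 13 mm farther back than shut.
Start: joints at [-1.252, 0.332, -0.065, 1.46, 0.022, 1.35, -0.088], TCP at [0.209, 0.589, 0.231] pointing down, gripper open.
Joint ranges: [-2.6, 2.6], [-0.5, 2.12], [-1.47, 1.34], [0.16, 2.42], [-1.27, 4.41], [0.06, 2.06], [-2.6, 2.6]. Speed limits (rad/s): [2.22, 2.22, 2.79, 2.79, 3.14, 3.14, 3.14].

INTERFACE

Orientations are given as a unit quaternion [x, y, z, w].
In Python, from workcell import manip gives the robot as it stands.
- The arm moves only by the tool step_arm, never from a script. Its argument "motion" is a list of rows, each a list of 6 numbers: the shift along the tool's x, y, z in mm, then the turn, a rotation vector about the tool's x, y, z in degrees. A call has 1 to 20 rows; each row shifts and turns the pose as measured when the row begins, along the tool's axes as they then stand; what a row does not reach is not made up. A row lasts 1/8 s, in which the tool goes at most 62.5 mm and 10.7 degrees, less where a joint would pass 70% of its speed; a pose out of reach is approached as far as the arm can. A call with a gripper value outside its range is refused whole. "jaw" is the finger opening in mm, from 0 to 85.4, set as the call begins (left out, the last holds). The fingers move at their own pace and stop on an object; "force" is the grip in N (left out, the last holds). Time passes only in rows, so rows that do not move let the fingers close. It gives the time, the measured TCP pose, the force and the opening at its end, in the units of the state.
- manip.get_obs(): the state, without advancing time (a new reading comes with each control period).
- manip.camera(name): name is "scene" or "top" or "wrist"; returns the picture (384x512x3 uint8, blue, green, red); there is no depth.
- manip.camera_info(name): a dict with "camera_matrix" (3x3 intrinsics, pixels), "R" (3x3) and "t" (3): a world point X has camera coordinates R X + t. Camera axes: x right, y down, z forward; pixel columns grow to the right and rows downward; lengths in m; the calibration is good to about 2 mm. The wrist camera is an equidistant fisheye: a pixel r from the principal point sees the ray r / f radians off the axis. A picture is of the moment at which its call begins: read the wrist's pose just before it. camera_info takes no time and is no camera call; for the wrist camera it gives the pose at the moment of the call.
- manip.hand_in(): hands the job in, once; it reports no verdict.
The state is a dict: "clock": time; "joint_pos": joint angles; "joint_velocities": joint speeds; "tau": joint torques, N m; "position": TCP position; "ee_rot": TCP orientation; "ft_force": force on the tool from outside, world axes, zero at the start; "torque": the same for the moment, N m; "grip_width": opening from 0.0 (shut) to 1.0 (fully open).
Only numpy, scipy, OpenCV 4.12 (cv2) and the standard library are available. Lean on these libraries where they do the work, as an engineer would, in place of code of your own. Each camera call takes 0.05 s, during which the arm holds its last target.

TASK

Swing the lid of the bangle mould right over until it rests back open by itself, lift out the green wax bangle and slide it over the upright steel sizing former, fully home on the shoulder. Then slide the brass keeper sleeve over the former too, down onto the bangle, so that it stays round and flat. Let go of both only once they are seated (do not drop them), and leave the bottle, the brush and the tray where they are.

Things in the scene. Friction and masses are not known exactly. Their poses are not given: they have to be found in the camera images.
- lid (a joint): Hinge of the mould's upper half: 0 closed, grows as it opens, stops against two rest posts at 1.92 rad. The 0.7 kg lid swings freely under gravity: let go below about 1.25 rad it falls shut, past about 1.45 rad it falls open and stays at the stop.
- lid_hinge (a point): Point on the lid's horizontal hinge line, at the middle of the hinge, 32 mm above the bench; it does not move as the lid turns. Its y axis lies along the hinge; its -x axis points level from the hinge across the mould to the lid's handle (closed).
- lid_handle (a point): Grip point on the axis of the lid's red handle, a straight bar 16 mm across, 66 mm long, pointing level away from the hinge (closed), 30 mm from its free end. Closed it is 47 mm above the bench, 180 mm level from the hinge line and 15 mm higher. It turns with the lid; x axis along the bar, to the hinge. Pinched by fingers closing along the hinge line, the bar can pivot between them.
- mould_seat (a point): Centre of the round cavity floor in the mould's lower half, an aluminium plate 130 x 130 mm fixed to the bench, 73 mm level from the hinge line. Floor 20 mm, plate top 32 mm above the bench; cavity 71 mm across with a tapering core, 54 mm across at the floor, 44 mm at its top, 30 mm high. z up, x to the hinge. The closed lid, 130 x 130 x 30 mm, covers it.
- bangle_center (a point): Centre of the loose green wax bangle, a plain ring 66 mm outside, 58 mm inside, 32 mm high, 25 g, its axis along z. It starts upright in the mould's cavity around the core, hidden by the closed lid; with the lid open its top 20 mm stand above the lower plate.
- former_seat (a point): Centre of the shoulder of the upright steel sizing former, fixed to the bench. The flat shoulder, 74 mm across, is 24 mm above the bench (its round foot is 90 mm across, 10 mm high). From the shoulder a shaft 55 mm across rises 54 mm, then a conical nose narrows to 40 mm over 10 mm more (top 64 mm above the shoulder). z up along the shaft.
- keeper_center (a point): Centre of the loose brass keeper sleeve, a plain ring 66 mm outside, 58 mm inside, 36 mm high, about 240 g, its axis along z; it starts standing on the bench.
- bottle: Bystander: clear bottle with a white cap, 44 mm across, 125 mm high; origin at the centre of its underside.
- brush: Bystander: bench brush lying flat, 170 mm long along its x axis, handle to -x.
- tray: Bystander: low grey tray 100 x 150 x 28 mm with two hand tools in it; origin at the centre of its underside.
There are look-alikes about, which are no part of the job. There is more than one size of the part that bears former_seat; the job needs the middle-sized. Of the things that look like the part that bears keeper_center, take the one that is farthest to the robot's left at the start.

How it is judged:
On the way, in this order (a step that is already met when the one before it is completed fails the run):
1. the lid rests back open, past vertical, let go (value of joint lid above 1.7 rad and contact force between the fingers and lid below 0.1 N), for 0.3 s.
2. the bangle is lifted clear of the mould's core, the lid still open (value of joint lid above 1.7 rad and z of bangle_center in the frame of mould_seat above 0.05 m), for 0.1 s.
3. the bangle is fully home on the former's shoulder, let go (value of joint lid above 1.7 rad and horizontal distance between bangle_center and former_seat below 0.004 m and z of bangle_center in the frame of former_seat between 0.013 and 0.019 m and contact force between the fingers and bangle below 0.1 N), for 0.3 s.
4. the keeper sleeve is over the former and down on the bangle, let go (horizontal distance between each of bangle_center, keeper_center and former_seat below 0.004 m and z of bangle_center in the frame of former_seat between 0.013 and 0.019 m and contact force between the fingers and bangle below 0.1 N and z of keeper_center in the frame of former_seat between 0.047 and 0.053 m and contact force between the fingers and keeper below 0.1 N), for 0.3 s.
At the end, for the whole second after the job is handed in: Lid open past 1.7 rad. Bangle and keeper both around the former, let go, at rest, centres within 4 mm of its axis: the bangle on the shoulder (centre 16 mm above it, within 3 mm), the keeper on the bangle (centre 50 mm above the shoulder, within 3 mm) (all of step 4 and value of joint lid above 1.7 rad and linear speed of each of bangle, keeper below 0.02 m/s); the robot touches nothing.
It fails at once if the bangle is dropped (moves faster than 0.45 m/s while nothing of the robot touches it: a free fall of about 10 mm) (linear speed of bangle above 0.45 m/s and contact force between each of the arm, the fingers and bangle below 0.05 N).
It fails at once if the keeper sleeve is dropped (same measure) (linear speed of keeper above 0.45 m/s and contact force between each of the arm, the fingers and keeper below 0.05 N).
It fails at once if the bottle is shifted by more than 30 mm or knocked over (distance of bottle from where it was at the start of the episode above 0.03 m or angle between bottle's own z axis and vertical above 0.4 rad).
It fails at once if the brush is shifted by more than 30 mm or knocked over (distance of brush from where it was at the start of the episode above 0.03 m or angle between brush's own z axis and vertical above 0.4 rad).
It fails at once if the tray is shifted by more than 30 mm or knocked over (distance of tray from where it was at the start of the episode above 0.03 m or angle between tray's own z axis and vertical above 0.4 rad).
It also fails if it takes over 72 s, if anything falls off the work surface, if the arm or the gripper's body presses on something with over 40 N, if the wrist force passes 120 N, or if a joint passes its speed limit or range.

## Working session

There is one attempt and no reset: what is moved stays moved. The work goes in short steps, Python scripts to look and compute and a tool call to move; the robot and the scene stay as the last step left them, time stands still between calls to the robot, and variables do not carry over. Pictures are saved under pics/ and viewed, and the job is handed in when it is done.

Besides the shell and the picture viewer there is one more tool, called after "Emit:" as name(argument=value, ...), one argument or row to a line, values as JSON. step_arm: Moves the arm, as the interface text tells. Its arguments: {"type":"object","properties":{"motion":{"type":"array"},"jaw":{"type":"number"},"force":{"type":"number"}},"required":["motion"]}

```bash
mkdir -p pics; ls
python3 - <<'E'
from workcell import manip
import cv2
print(manip.get_obs())
for n in("scene","top","wrist"):
    i=manip.camera_info(n); print(n,i)
    cv2.imwrite(f"pics/{n}0.png",manip.camera(n))
print(manip.grip_depth)
E
```

```text
pics
{'clock': 0.0, 'joint_pos': array([-1.25160874,  0.33289005, -0.06467924,  1.46093703,  0.0215963 ,
        1.34988875, -0.08850163]), 'joint_velocities': array([-4.03220996e-04,  2.43368671e-04, -3.44913080e-04,  2.37369390e-03,
       -1.74601406e-03, -8.25688005e-05,  2.06160422e-03]), 'tau': array([ 3.22158476e-04, -6.25448084e+01,  4.93094896e-02, -3.91596937e+01,
        1.61531952e-02,  1.01727553e-02,  3.14346300e-05]), 'position': array([0.20937354, 0.58849373, 0.23050657]), 'ee_rot': array([ 1.70063721e-01,  9.85432809e-01, -7.08613910e-04, -8.75209365e-05]), 'ft_force': array([-1.500715  ,  0.79824585,  0.58402694]), 'torque': array([ 0.03963195,  0.00458692, -0.01073142]), 'grip_width': 1.0026767872299003}
scene {'camera_matrix': array([[412.49374477,   0.        , 259.88986516],
       [  0.        , 412.49374477, 200.64775627],
       [  0.        ,   0.        ,   1.        ]]), 'R': array([[ 0.19498668,  0.98072462, -0.01262614],
       [ 0.50680582, -0.11176737, -0.85478413],
       [-0.83971903,  0.16027252, -0.5188301 ]]), 't': array([-0.07086139, -0.26256726,  1.64537034])}
top {'camera_matrix': array([[433.93812714,   0.        , 257.5778556 ],
       [  0.        , 433.93812714, 192.95754017],
       [  0.        ,   0.        ,   1.        ]]), 'R': array([[-0.00196111, -0.99996955,  0.0075537 ],
       [-0.99534301,  0.00122392, -0.09638881],
       [ 0.09637663, -0.00770755, -0.99531509]]), 't': array([-0.07207285,  0.62766385,  1.10171349])}
wrist {'camera_matrix': array([[297.31863964,   0.        , 263.13804106],
       [  0.        , 297.31863964, 189.40490053],
       [  0.        ,   0.        ,   1.        ]]), 'R': array([[ 0.33549864,  0.9420399 , -0.0012192 ],
       [ 0.89153561, -0.31709341,  0.32344402],
       [ 0.30431057, -0.10960199, -0.94624652]]), 't': array([-0.62438415, -0.04132992,  0.38152608])}
0.0187
```

View pics/scene0.png

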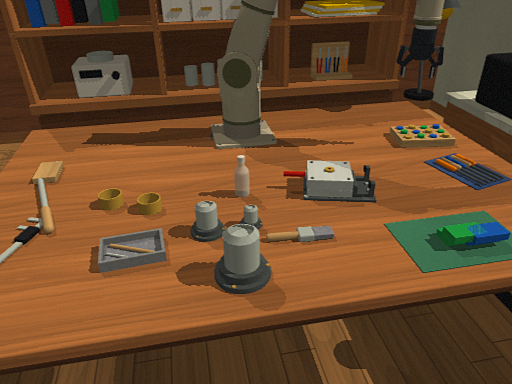

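View pics/top0.png

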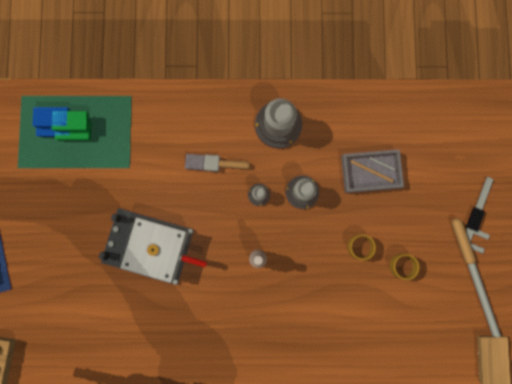

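View pics/wrist0.png

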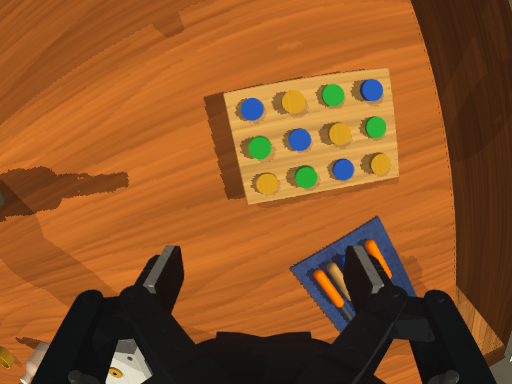

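Keeper candidates (top view): rings at (362,248) and (405,267). Image left is +y (robot's left), so (362,248) is the one meant. Former candidates: (259,194) small, (302,192) middle, (279,122) large; the middle one is (302,192). I'll enlarge crops to confirm.

```bash
cat > h.py <<'E'
import numpy as np, cv2
from workcell import manip
from scipy.optimize import least_squares
def crop(img,x0,y0,x1,y1,s,fn):
    c=cv2.resize(img[y0:y1,x0:x1],None,fx=s,fy=s,interpolation=cv2.INTER_CUBIC)
    cv2.imwrite("pics/"+fn,c)
def proj(info,X):
    c=info["R"]@np.asarray(X,float)+info["t"];K=info["camera_matrix"]
    return np.array([K[0,0]*c[0]/c[2]+K[0,2],K[1,1]*c[1]/c[2]+K[1,2]])
def projw(info,X):
    c=info["R"]@np.asarray(X,float)+info["t"];K=info["camera_matrix"]
    r=np.hypot(c[0],c[1]);th=np.arctan2(r,c[2])
    return np.array([K[0,2]+K[0,0]*th*c[0]/r,K[1,2]+K[1,1]*th*c[1]/r])
def ray(info,px,fish=False):
    K=info["camera_matrix"];u=(px[0]-K[0,2])/K[0,0];v=(px[1]-K[1,2])/K[1,1]
    if fish:
        r=np.hypot(u,v)+1e-12;d=np.array([np.sin(r)*u/r,np.sin(r)*v/r,np.cos(r)])
    else: d=np.array([u,v,1.])
    d=info["R"].T@d; return -info["R"].T@info["t"], d/np.linalg.norm(d)
def atz(info,px,z,fish=False):
    o,d=ray(info,px,fish);return o+d*(z-o[2])/d[2]
def tri(rays):
    A=np.zeros((3,3));b=np.zeros(3)
    for o,d in rays:
        P=np.eye(3)-np.outer(d,d);A+=P;b+=P@o
    X=np.linalg.solve(A,b)
    return X,[np.linalg.norm((np.eye(3)-np.outer(d,d))@(X-o)) for o,d in rays]
E
python3 - <<'E'
from h import *
t=cv2.imread("pics/top0.png");s=cv2.imread("pics/scene0.png")
crop(t,245,160,425,290,4,"c_top_r.png");crop(t,90,195,220,295,6,"c_top_m.png")
crop(s,80,180,280,300,4,"c_sc_r.png");crop(s,270,145,390,215,6,"c_sc_m.png")
E
```

```text
(no output)
```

View pics/c_top_r.png

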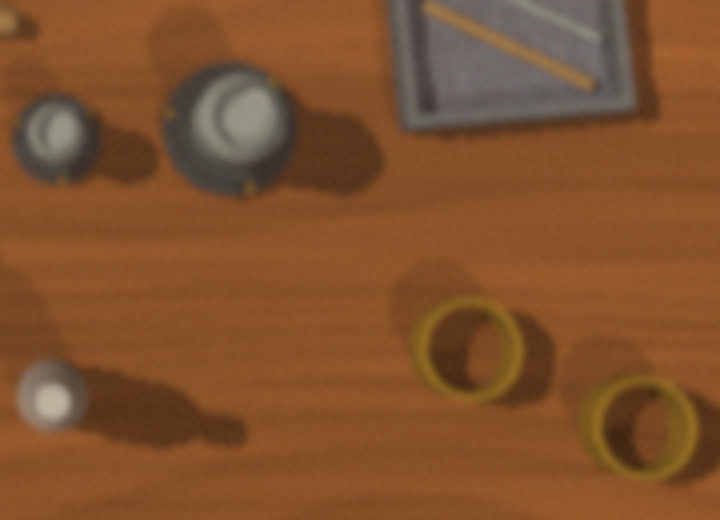

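View pics/c_top_m.png

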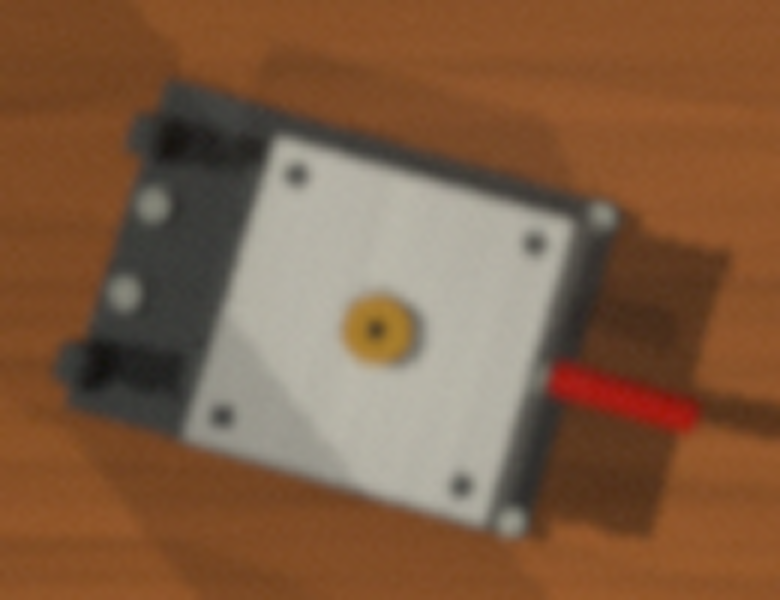

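View pics/c_sc_r.png

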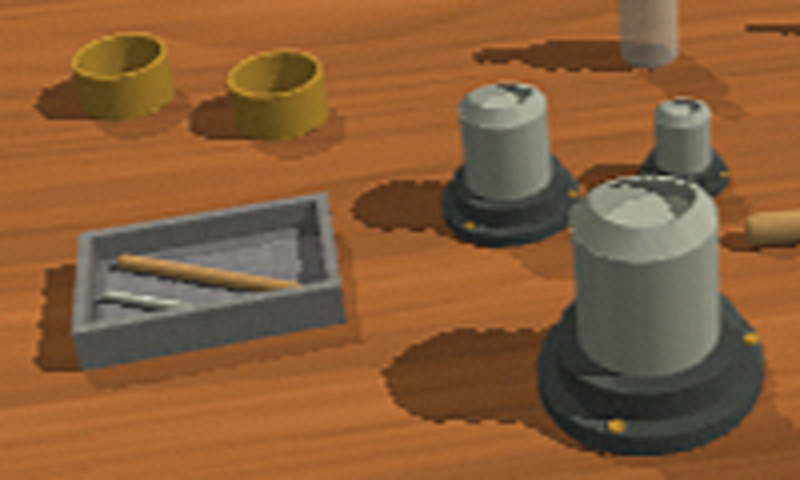

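View pics/c_sc_m.png

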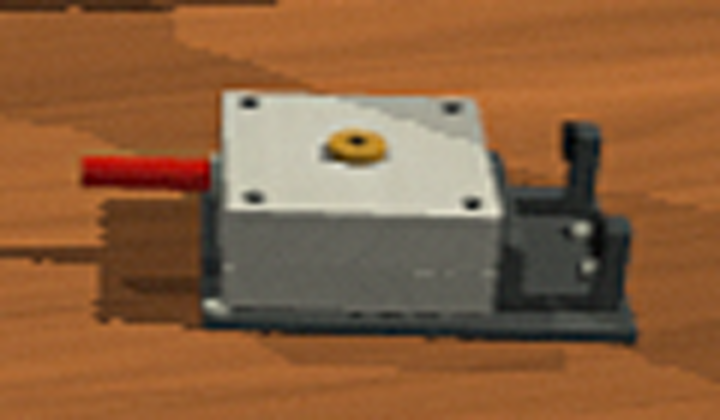

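Run:
```python
from h import *
T=manip.camera_info("top");S=manip.camera_info("scene")
def P(c,x0,y0,s): return ((c[0]+.5)/s-.5+x0,(c[1]+.5)/s-.5+y0)
tr=lambda *c:P(c,245,160,4); tm=lambda *c:P(c,90,195,6); sr=lambda *c:P(c,80,180,4); sm=lambda *c:P(c,270,145,6)
def go(n,a,b):
    X,r=tri([ray(T,a),ray(S,b)]);print(n,np.round(X,4),np.round(r,4))
go("keeper top",tr(470,349),sr(277,74))
go("former nose",tr(251,109),sr(504,93))
go("handle tip",tm(697,414),sm(83,172))
go("handle root",tm(552,378),sm(210,176))
for n,a,b in [("c1",(280,135),(500,212)),("c2",(577,215),(222,207)),("c3",(490,525),(222,92)),("c4",(185,437),(485,100)),("knob",(377,328),(357,140))]:
    go(n,tm(*a),sm(*b))
for n,a,z in[("keeper",tr(470,349),.036),("former foot",tr(230,130),.01),("nose",tr(251,109),.088)]: print(n,atz(T,a,z))
for n,a,z in[("keeper",sr(277,74),.036),("nose",sr(504,93),.088)]: print(n,atz(S,a,z))
```

```text
keeper top [ 0.4874 -0.3426  0.0348] [0.0008 0.0008]
former nose [ 0.637  -0.194   0.0895] [0.0021 0.0021]
handle tip [0.4466 0.0578 0.0476] [0.0007 0.0007]
handle root [0.4617 0.1197 0.046 ] [0.0002 0.0002]
c1 [0.5636 0.2315 0.0659] [0.0002 0.0002]
c2 [0.5298 0.1058 0.0657] [0.0014 0.0014]
c3 [0.4026 0.1423 0.0627] [0.0005 0.0005]
c4 [0.4393 0.2716 0.0612] [0.0023 0.0023]
knob [0.4836 0.1883 0.0695] [0.0004 0.0004]
keeper [ 0.48744426 -0.34151886  0.036     ]
former foot [ 0.63162101 -0.19172041  0.01      ]
nose [ 0.63700477 -0.19625944  0.088     ]
keeper [ 0.48912028 -0.34312438  0.036     ]
nose [ 0.63523493 -0.1918173   0.088     ]
```

```bash
cat >> h.py <<'E'
from scipy.spatial.transform import Rotation as Ro
def Rdown(deg):
    a=np.radians(deg);y=np.array([np.cos(a),np.sin(a),0]);z=np.array([0,0,-1.]);return np.c_[np.cross(y,z),y,z]
def plan(p1,yaw,n):
    o=manip.get_obs();p=o["position"];R=Ro.from_quat(o["ee_rot"]).as_matrix()
    rv=Ro.from_matrix(R.T@Rdown(yaw)).as_rotvec();rows=[]
    print("from",np.round(p,4),"yawy",round(np.degrees(np.arctan2(R[1,1],R[0,1])),2),"tilt",np.round(R[:2,2],4),"t",round(float(o["clock"]),2),"F",np.round(o["ft_force"],1))
    dp=(np.asarray(p1)-p)/n
    for i in range(n):
        Ri=R@Ro.from_rotvec(rv*i/n).as_matrix()
        rows.append(list(map(float,np.r_[np.round(Ri.T@dp*1000,1),np.round(np.degrees(rv/n),2)])))
    print(rows)
def st():
    o=manip.get_obs();R=Ro.from_quat(o["ee_rot"]).as_matrix()
    print("p",np.round(o["position"],4),"yaw",round(np.degrees(np.arctan2(R[1,1],R[0,1])),2),"tilt",np.round(R[:2,2],4),"t",round(float(o["clock"]),2),"F",np.round(o["ft_force"],1),"M",np.round(o["torque"],2),"w",round(o["grip_width"]*85.4,1))
E
python3 - <<'E'
from h import *
T=manip.camera_info("top")
print("bottle cap",atz(T,(258,261),.125)); 
W=manip.camera_info("wrist");o=manip.get_obs();R=Ro.from_quat(o["ee_rot"]).as_matrix()
print("cam in tool",R.T@(-W["R"].T@W["t"]-o["position"]))
plan([.456,.084,.20],-15,12)
E
```

```text
bottle cap [ 0.45741268 -0.07302207  0.125     ]
cam in tool [ 8.40829643e-02  1.63897215e-05 -1.43016404e-01]
from [0.2094 0.5886 0.2307] yawy 70.42 tilt [-0.0003 -0.001 ] t 0.15 F [-0.6 -0.2  0. ]
[[-33.5, -32.7, 2.6, -0.0, 0.0, 7.12], [-37.3, -28.3, 2.6, -0.0, 0.0, 7.12], [-40.5, -23.5, 2.6, -0.0, 0.0, 7.12], [-43.1, -18.3, 2.6, -0.0, 0.0, 7.12], [-45.0, -12.8, 2.6, -0.0, 0.0, 7.12], [-46.3, -7.1, 2.6, -0.0, 0.0, 7.12], [-46.8, -1.4, 2.6, -0.0, 0.0, 7.12], [-46.6, 4.5, 2.6, -0.0, 0.0, 7.12], [-45.7, 10.2, 2.6, -0.0, 0.0, 7.12], [-44.1, 15.8, 2.6, -0.0, 0.0, 7.12], [-41.8, 21.1, 2.6, -0.0, 0.0, 7.12], [-38.8, 26.1, 2.6, -0.0, 0.0, 7.12]]
```

Emit:
step_arm(
  motion=[
    [-33.5, -32.7, 2.6, 0, 0, 7.1],
    [-37.3, -28.3, 2.6, 0, 0, 7.1],
    [-40.5, -23.5, 2.6, 0, 0, 7.1],
    [-43.1, -18.3, 2.6, 0, 0, 7.1],
    [-45, -12.8, 2.6, 0, 0, 7.1],
    [-46.3, -7.1, 2.6, 0, 0, 7.1],
    [-46.8, -1.4, 2.6, 0, 0, 7.1],
    [-46.6, 4.5, 2.6, 0, 0, 7.1],
    [-45.7, 10.2, 2.6, 0, 0, 7.1],
    [-44.1, 15.8, 2.6, 0, 0, 7.1],
    [-41.8, 21.1, 2.6, 0, 0, 7.1],
    [-38.8, 26.1, 2.6, 0, 0, 7.1],
  ],
)

```text
clock: 1.65
position: [0.4509, 0.0651, 0.1966]
ee_rot: [0.805, 0.593, -0.001, -0.0]
ft_force: [1.1, 0.6, -0.2]
grip_width: 1.0
```

Run:
```python
from h import *
st();plan([.456,.084,.19],-15,4)
```

```text
p [0.4509 0.0651 0.1966] yaw -17.21 tilt [-0.0024 -0.0009] t 1.65 F [ 1.1  0.6 -0.2] M [-0.01 -0.02 -0.04] w 85.4
from [0.4509 0.0651 0.1966] yawy -17.21 tilt [-0.0024 -0.0009] t 1.65 F [ 1.1  0.6 -0.2]
[[4.9, -0.2, 1.6, -0.03, 0.02, -0.55], [4.9, -0.1, 1.6, -0.03, 0.02, -0.55], [4.9, -0.1, 1.6, -0.03, 0.02, -0.55], [4.9, -0.0, 1.6, -0.03, 0.02, -0.55]]
```

Emit:
step_arm(
  motion=[
    [9.5, 0, 3, 0, 0, -1.1],
    [9.5, 0, 3, 0, 0, -1.1],
    [0, 0, 0, 0, 0, 0],
  ],
)

```text
clock: 2.02
position: [0.4569, 0.0814, 0.1899]
ee_rot: [0.795, 0.607, -0.002, -0.0]
ft_force: [0.5, -0.1, 0.3]
grip_width: 1.003
```

Run:
```python
from h import *
st();i=manip.camera_info("wrist");im=manip.camera("wrist");cv2.imwrite("pics/w1.png",im)
np.save("w1.npy",i,allow_pickle=True)
for X in [(.456,.084,.047),(.4466,.0578,.047),(.4617,.1197,.047)]: print(projw(i,X))
```

```text
p [0.4569 0.0814 0.1899] yaw -15.24 tilt [-0.003  -0.0015] t 2.02 F [ 0.5 -0.1  0.3] M [-0.01 -0.01 -0.01] w 85.6
[262.71177431 173.40573161]
[260.60936942 199.36032799]
[258.67983774 137.82016389]
```

View pics/w1.png

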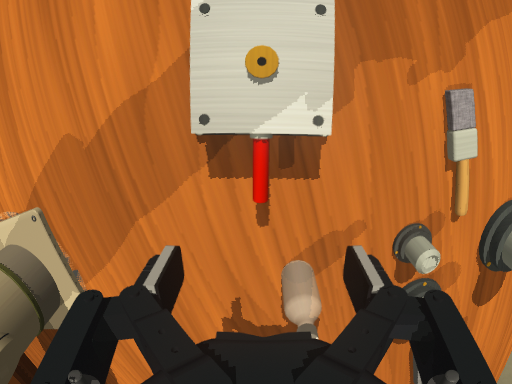

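Run:
```python
from h import *
plan([.4555,.084,.029],-15,6)
```

```text
from [0.4569 0.0812 0.1901] yawy -15.26 tilt [-0.0029 -0.0015] t 2.08 F [-0.1 -0.2  0.7]
[[0.5, -0.3, 26.8, -0.02, 0.02, -0.04], [0.4, -0.3, 26.8, -0.02, 0.02, -0.04], [0.4, -0.3, 26.8, -0.02, 0.02, -0.04], [0.4, -0.3, 26.8, -0.02, 0.02, -0.04], [0.4, -0.3, 26.8, -0.02, 0.02, -0.04], [0.4, -0.3, 26.8, -0.02, 0.02, -0.04]]
```

Emit:
step_arm(
  motion=[
    [0.5, -0.3, 26, 0, 0, 0],
    [0.5, -0.3, 27, 0, 0, 0],
    [0.5, -0.3, 27, 0, 0, 0],
    [0.5, -0.3, 27, 0, 0, 0],
    [0.5, -0.3, 27, 0, 0, 0],
    [0.5, -0.3, 20, 0, 0, 0],
    [0, 0, 0, 0, 0, 0],
  ],
  jaw=50,
)

```text
clock: 2.95
position: [0.4546, 0.089, 0.0329]
ee_rot: [0.792, 0.611, -0.0, -0.0]
ft_force: [-0.4, -0.6, 0.5]
grip_width: 0.589
```

Run:
```python
from h import *
plan([.4555,.084,.029],-15,1);cv2.imwrite("pics/w2.png",manip.camera("wrist"))
```

```text
from [0.4546 0.089  0.0329] yawy -14.69 tilt [-0.0011  0.0002] t 2.95 F [-0.4 -0.6  0.5]
[[-4.6, 2.1, 3.9, -0.07, 0.0, 0.31]]
```

View pics/w2.png

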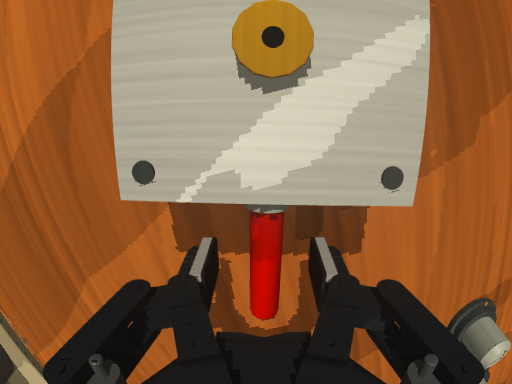

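Emit:
step_arm(
  motion=[
    [-4, 1, 4, 0, 0, 0],
    [0, 0, 0, 0, 0, 0],
    [0, 0, 0, 0, 0, 0],
    [0, 0, 0, 0, 0, 0],
    [0, 0, 0, 0, 0, 0],
  ],
  jaw=0,
  force=40,
)

```text
clock: 3.62
position: [0.4548, 0.0854, 0.0313]
ee_rot: [0.792, 0.611, 0.001, -0.001]
ft_force: [-0.6, 0.7, -3.2]
grip_width: 0.168
```

Run:
```python
from h import *
st()
```

```text
p [0.4548 0.0854 0.0313] yaw -14.71 tilt [-0.0002  0.0027] t 3.62 F [-0.6  0.7 -3.2] M [ 0.07  0.15 -0.19] w 14.3
```

```bash
cat >> h.py <<'E'
HI=np.array([.5027,.2583,.032]);U=np.array([np.cos(np.radians(75.2)),np.sin(np.radians(75.2)),0])
def lidang(p,gd=.0187):
    g=np.asarray(p)-[0,0,-gd]; d=g-HI; u=d@U; z=d[2]
    return np.degrees(np.arctan2(z,-u)-np.arctan2(.015,.18)),np.hypot(u,z),d@np.array([-U[1],U[0],0])
E
python3 - <<'E'
from h import *
p=manip.get_obs()["position"];print(lidang(p))
f=lambda t:np.array([-.18*np.cos(t)+.015*np.sin(t),.18*np.sin(t)+.015*np.cos(t)])*1000
a=np.radians([0,3,8,14,20,27,34,41,48,55,62,68])
print([list(map(float,np.round([d[0],0,-d[1]],1))) for d in np.diff([f(t) for t in a],axis=0)])
E
```

```text
(np.float64(0.9782696557151943), np.float64(0.18029983311462439), np.float64(0.002195103954878786))
[[1.0, 0.0, -9.4], [2.8, 0.0, -15.5], [5.1, 0.0, -18.2], [7.0, 0.0, -17.6], [10.4, 0.0, -19.4], [12.7, 0.0, -18.0], [14.8, 0.0, -16.3], [16.7, 0.0, -14.4], [18.3, 0.0, -12.2], [19.7, 0.0, -9.9], [17.7, 0.0, -6.5]]
```

Emit:
step_arm(
  motion=[
    [1, 0, -9.4, 0, 0, 0],
    [2.8, 0, -15.5, 0, 0, 0],
    [5.1, 0, -18.2, 0, 0, 0],
    [7, 0, -17.6, 0, 0, 0],
    [10.4, 0, -19.4, 0, 0, 0],
    [12.7, 0, -18, 0, 0, 0],
    [14.8, 0, -16.3, 0, 0, 0],
  ],
)

```text
clock: 4.5
position: [0.4707, 0.1416, 0.1547]
ee_rot: [0.792, 0.611, 0.005, -0.0]
ft_force: [10.8, 7.5, -16.6]
grip_width: 0.179
```

Run:
```python
from h import *
st();p=manip.get_obs()["position"];print(lidang(p))
```

```text
p [0.4707 0.1416 0.1547] yaw -14.7 tilt [0.0076 0.0069] t 4.5 F [ 10.8   7.5 -16.6] M [ 1.18 -2.27 -0.17] w 15.3
(np.float64(44.68069546321576), np.float64(0.18609633388250926), np.float64(0.0010854315821157976))
```

Run:
```python
from h import *
f=lambda t:np.array([-.18*np.cos(t)+.015*np.sin(t),.18*np.sin(t)+.015*np.cos(t)])*1000
p=manip.get_obs()["position"];g=p+[0,0,.0187]-HI;cur=np.array([g@U,g[2]])*1000
pts=[cur]+[f(np.radians(t)) for t in (48,53,59,65,71,77)]
print([list(map(float,np.round([d[0],0,-d[1]],1))) for d in np.diff(pts,axis=0)])
```

```text
[[11.7, 0.0, -2.4], [12.9, 0.0, -9.0], [16.5, 0.0, -9.2], [17.4, 0.0, -7.5], [18.1, 0.0, -5.6], [18.5, 0.0, -3.7]]
```

Emit:
step_arm(
  motion=[
    [11.7, 0, -2, 0, 0, 0],
    [13, 0, -8, 0, 0, 0],
    [16.5, 0, -8.5, 0, 0, 0],
    [17.4, 0, -6.5, 0, 0, 0],
    [18, 0, -4.5, 0, 0, 0],
  ],
)

```text
clock: 5.12
position: [0.4913, 0.2137, 0.1914]
ee_rot: [0.793, 0.609, 0.004, 0.002]
ft_force: [1.4, -1.8, -3.7]
grip_width: 0.171
```

Run:
```python
from h import *
st();p=manip.get_obs()["position"];print(lidang(p))
f=lambda t:np.array([-.18*np.cos(t)+.015*np.sin(t),.18*np.sin(t)+.015*np.cos(t)])*1000
p=manip.get_obs()["position"];g=p+[0,0,.0187]-HI;cur=np.array([g@U,g[2]])*1000
pts=[cur]+[f(np.radians(t)) for t in (78,84,90,95,100)]
print([list(map(float,np.round([d[0],0,-d[1]],1))) for d in np.diff(pts,axis=0)])
```

```text
p [0.4913 0.2137 0.1914] yaw -14.95 tilt [0.0083 0.0019] t 5.12 F [ 1.4 -1.8 -3.7] M [-0.52 -0.2   0.16] w 14.6
(np.float64(70.7384042856176), np.float64(0.1839257181854298), np.float64(-0.0004011489600001416))
[[23.3, 0.0, -1.1], [18.9, 0.0, -1.4], [18.9, 0.0, 0.6], [15.6, 0.0, 2.0], [15.4, 0.0, 3.3]]
```

Emit:
step_arm(
  motion=[
    [20, 0, 0, 0, 0, 0],
    [19, 0, 0, 0, 0, 0],
    [19, 0, 1.5, 0, 0, 0],
    [15, 0, 2.5, 0, 0, 0],
    [12, 0, 3, 0, 0, 0],
    [6, 0, 1.5, 0, 0, 0],
    [0, 0, 0, 0, 0, 0],
  ],
)

```text
clock: 6.0
position: [0.5163, 0.3123, 0.1856]
ee_rot: [0.792, 0.611, 0.006, 0.001]
ft_force: [-0.6, -0.4, 0.4]
grip_width: 0.001
```

Run:
```python
from h import *
st();p=manip.get_obs()["position"];print(lidang(p))
im=manip.camera("scene");crop(im,230,60,430,220,4,"s3.png")
```

```text
p [0.5163 0.3123 0.1856] yaw -14.7 tilt [0.0097 0.0058] t 6.0 F [-0.6 -0.4  0.4] M [ 0.05  0.05 -0.04] w 0.1
(np.float64(103.15458833093888), np.float64(0.18107017638070522), np.float64(0.0006399089792338735))
```

View pics/s3.png

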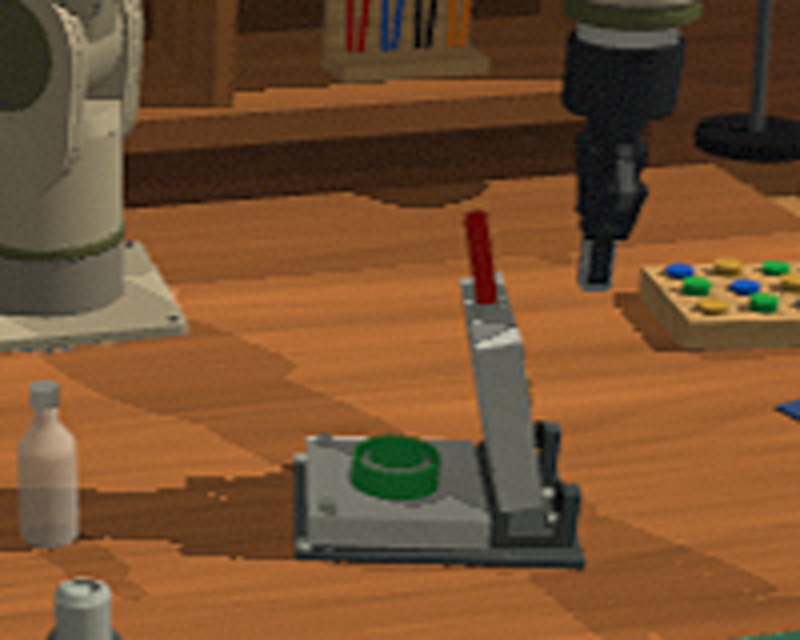

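Run:
```python
from h import *
st()
im=manip.camera("scene");crop(im,330,100,400,210,5,"s4.png")
```

```text
p [0.5164 0.312  0.1857] yaw -14.72 tilt [0.0098 0.0058] t 6.05 F [-0.6 -0.  -0.3] M [-0.03  0.03 -0.02] w -0.1
```

View pics/s4.png

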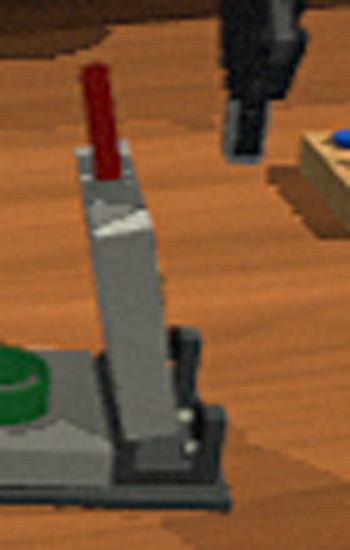

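Emit:
step_arm(
  motion=[
    [0, 0, -45, 0, 0, 0],
    [0, 0, -45, 0, 0, 0],
    [-30, 0, -5, 0, 0, 0],
    [-50, 0, 0, 0, 0, 0],
    [-50, 0, 0, 0, 0, 0],
    [-30, 0, 0, 0, 0, 0],
  ],
  jaw=0,
)

```text
clock: 6.85
position: [0.4734, 0.15, 0.2834]
ee_rot: [0.793, 0.61, 0.007, 0.001]
ft_force: [0.3, -0.3, 0.1]
grip_width: -0.001
```

Run:
```python
from h import *
st()
p=manip.get_obs()["position"];print((p-HI)@U)
im=manip.camera("scene");crop(im,290,40,400,210,3.5,"s5.png")
```

```text
p [0.4734 0.15   0.2834] yaw -14.86 tilt [0.0113 0.0068] t 6.85 F [ 0.3 -0.3  0.1] M [ 0.   -0.03  0.06] w -0.1
-0.11220974906648463
```

View pics/s5.png

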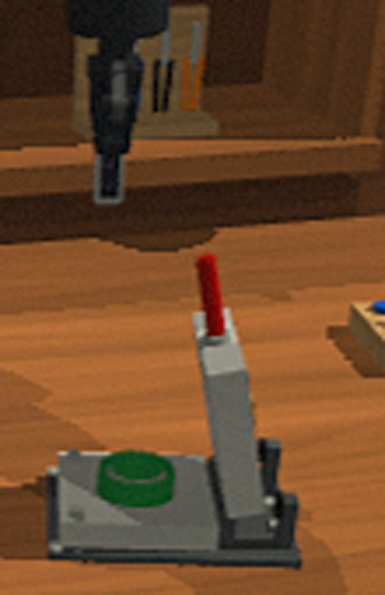

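Emit:
step_arm(
  motion=[
    [0, 0, 40, 0, 0, 0],
    [10, 0, 42, 0, 0, 0],
    [15, 0, 0, 0, 0, 0],
    [12, 0, 0, 0, 0, 0],
    [12, 0, 0, 0, 0, 0],
    [12, 0, 0, 0, 0, 0],
    [12, 0, 0, 0, 0, 0],
    [12, 0, 0, 0, 0, 0],
    [12, 0, 0, 0, 0, 0],
    [12, 0, 0, 0, 0, 0],
  ],
)

```text
clock: 8.15
position: [0.5075, 0.2569, 0.2092]
ee_rot: [0.795, 0.606, 0.012, 0.001]
ft_force: [-0.2, -0.7, -0.2]
grip_width: 0.003
```

Run:
```python
from h import *
st()
p=manip.get_obs()["position"];print((p-HI)@U)
im=manip.camera("scene");crop(im,290,40,400,210,3.5,"s6.png")
```

```text
p [0.5075 0.2569 0.2092] yaw -15.38 tilt [0.0201 0.0133] t 8.15 F [-0.2 -0.7 -0.2] M [0.02 0.04 0.  ] w 0.2
-0.00014363166377130427
```

View pics/s6.png

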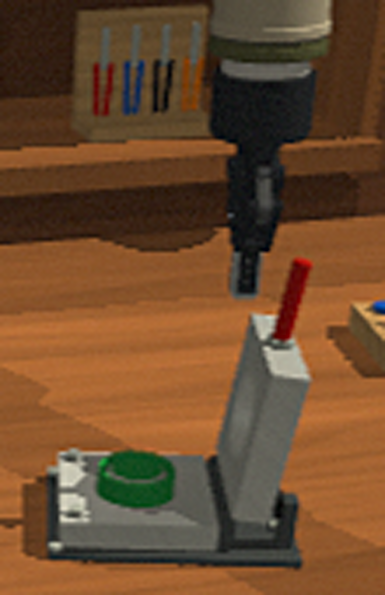

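Run:
```python
from h import *
s=HI-.073*U;print(s)
plan([s[0],s[1],.20],75,11)
```

```text
[0.48405246 0.18772189 0.032     ]
from [0.5074 0.2587 0.2091] yawy -15.28 tilt [0.0202 0.014 ] t 8.2 F [-0.8  1.3 -1.6]
[[-6.8, -0.4, 0.7, 0.14, -0.01, -8.21], [-6.7, -1.3, 0.7, 0.14, -0.01, -8.21], [-6.4, -2.3, 0.7, 0.14, -0.01, -8.21], [-6.0, -3.2, 0.7, 0.14, -0.01, -8.21], [-5.5, -4.0, 0.7, 0.14, -0.01, -8.21], [-4.9, -4.7, 0.7, 0.14, -0.01, -8.21], [-4.2, -5.4, 0.7, 0.14, -0.01, -8.21], [-3.4, -5.9, 0.8, 0.14, -0.01, -8.21], [-2.5, -6.3, 0.8, 0.14, -0.01, -8.21], [-1.6, -6.6, 0.8, 0.14, -0.01, -8.21], [-0.6, -6.8, 0.8, 0.14, -0.01, -8.21]]
```

Emit:
step_arm(
  motion=[
    [-35, 0, 0, 0, 0, 0],
    [-33, 0, 2, 0, 0, -4],
    [0, 0, 1, 0.2, 0, -8.6],
    [0, 0, 1, 0.2, 0, -8.6],
    [0, 0, 1, 0.2, 0, -8.6],
    [0, 0, 1, 0.2, 0, -8.6],
    [0, 0, 1, 0.2, 0, -8.6],
    [0, 0, 1, 0.2, 0, -8.6],
    [0, 0, 1, 0.2, 0, -8.6],
    [0, 0, 1, 0.2, 0, -8.6],
    [0, 0, 1, 0.2, 0, -8.6],
    [0, 0, 1, 0, 0, -8.6],
    [0, 0, 0, 0, 0, 0],
  ],
  jaw=85,
)

```text
clock: 9.82
position: [0.4897, 0.1913, 0.195]
ee_rot: [0.109, 0.994, -0.001, -0.004]
ft_force: [-0.5, 0.3, -0.4]
grip_width: 0.995
```

Run:
```python
from h import *
plan([.484,.1877,.20],75,2)
im=manip.camera("scene");crop(im,270,40,400,210,3.5,"s7.png")
i=manip.camera_info("wrist");im=manip.camera("wrist");cv2.imwrite("pics/w7.png",im);np.save("w7.npy",i,allow_pickle=True)
T=manip.camera("top");cv2.imwrite("pics/top7.png",T);crop(T,90,195,250,295,5,"t7.png")
```

```text
from [0.4897 0.1913 0.195 ] yawy 77.5 tilt [-0.0073 -0.0019] t 9.82 F [-0.5  0.3 -0.4]
[[2.4, -2.4, -2.5, -0.1, -0.19, 1.25], [2.3, -2.4, -2.5, -0.1, -0.19, 1.25]]
```

View pics/s7.png

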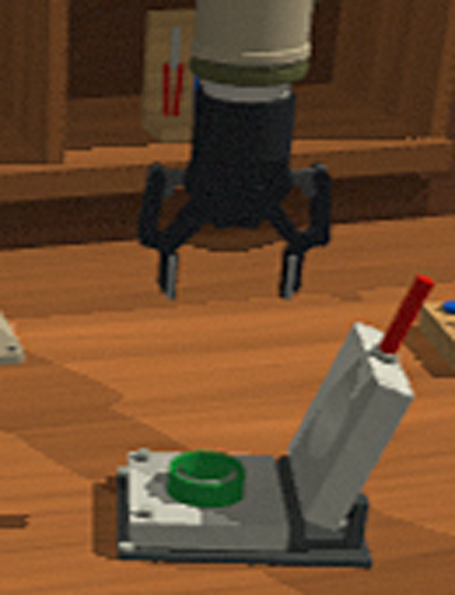

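View pics/w7.png

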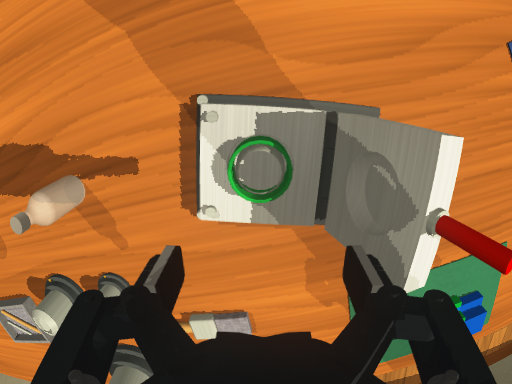

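```bash
cat >> h.py <<'E'
def ringmask(info,c,ro,zs,fish,shape=(384,512),up=4):
    a=np.linspace(0,2*np.pi,90);P=projw if fish else proj;pts=[]
    for z in zs: pts+= [P(info,(c[0]+ro*np.cos(t),c[1]+ro*np.sin(t),z)) for t in a]
    h=cv2.convexHull(((np.array(pts)+.5)*up).astype(np.int32))
    return h
def fit(info,mask,c0,ro,zs,fish):
    # mask: filled outer silhouette (hull) of ring ; match moments
    cnt,_=cv2.findContours(mask.astype(np.uint8),cv2.RETR_EXTERNAL,cv2.CHAIN_APPROX_NONE)
    k=max(cnt,key=cv2.contourArea);hk=cv2.convexHull(k)
    fm=np.zeros(mask.shape,np.uint8);cv2.drawContours(fm,[hk],-1,1,-1);ys,xs=np.nonzero(fm)
    obs=np.array([xs.mean(),ys.mean()]);A=len(xs)
    def cen(c):
        h=ringmask(info,c,ro,zs,fish,up=16);m=cv2.moments(h);return np.array([m["m10"]/m["m00"],m["m01"]/m["m00"]])/16-.5,m["m00"]/256
    r=least_squares(lambda c:cen(c)[0]-obs,c0,diff_step=1e-3)
    return r.x,obs,A,cen(r.x)[1]
def green(im):
    h=cv2.cvtColor(im,cv2.COLOR_BGR2HSV);return (h[...,0]>45)&(h[...,0]<80)&(h[...,1]>130)&(h[...,2]>30)
E
python3 - <<'E'
from h import *
i=np.load("w7.npy",allow_pickle=True).item();im=cv2.imread("pics/w7.png")
m=green(im);m[:,320:]=0;m[:120]=0;m[230:]=0
print("wrist",fit(i,m,[.484,.188],.033,(.034,.052),True), np.argwhere(m).min(0),np.argwhere(m).max(0))
print("at z .036,.068:",fit(i,m,[.484,.188],.033,(.036,.042),True)[0])
im=cv2.imread("pics/top7.png");m=green(im)
m[:, :110]=0;m[:200]=0
print(m.sum())
im=manip.camera("scene");cv2.imwrite("pics/scene7.png",im);m=green(im);m[:150]=0;m[200:]=0;m[:,370:]=0;print(m.sum(),np.argwhere(m).min(0),np.argwhere(m).max(0))
print("scene",fit(manip.camera_info("scene"),m,[.484,.188],.033,(.032,.052),False))
E
```

```text
wrist (array([0.4828018 , 0.18872215]), array([259.56884273, 169.43234421]), 3370, 3420.75390625) [136 228] [202 291]
at z .036,.068: [0.48458378 0.18820111]
32
263 [169 318] [184 339]
scene (array([0.48623015, 0.18732445]), array([328.51162791, 176.56810631]), 301, 307.001953125)
```

Run:
```python
from h import *
plan([.4845,.188,.05],75,6)
```

```text
from [0.4897 0.1914 0.1951] yawy 77.41 tilt [-0.0071 -0.0018] t 10.03 F [-0.6  0.4 -0. ]
[[0.6, -0.7, 24.2, -0.03, -0.06, 0.4], [0.6, -0.7, 24.2, -0.03, -0.06, 0.4], [0.6, -0.7, 24.2, -0.03, -0.06, 0.4], [0.6, -0.7, 24.2, -0.03, -0.06, 0.4], [0.7, -0.7, 24.2, -0.03, -0.06, 0.4], [0.7, -0.7, 24.2, -0.03, -0.06, 0.4]]
```

Emit:
step_arm(
  motion=[
    [2.5, -2.5, 15, -0.1, -0.2, 1.2],
    [2, -2, 20, -0.1, -0.2, 1],
    [0, 0, 25, 0, 0, 0],
    [0, 0, 25, 0, 0, 0],
    [0, 0, 25, 0, 0, 0],
    [0, 0, 20, 0, 0, 0],
    [0, 0, 5, 0, 0, 0],
  ],
)

```text
clock: 10.9
position: [0.4808, 0.1861, 0.051]
ee_rot: [0.136, 0.991, -0.001, -0.0]
ft_force: [0.9, 0.2, -0.1]
grip_width: 0.99
```

Run:
```python
from h import *
plan([.4845,.188,.036],75,2)
cv2.imwrite("pics/w8.png",manip.camera("wrist"))
```

```text
from [0.4808 0.1861 0.051 ] yawy 74.33 tilt [-0.0009 -0.0015] t 10.9 F [ 0.9  0.2 -0.1]
[[-1.5, 1.4, 7.5, -0.05, -0.01, -0.33], [-1.5, 1.4, 7.5, -0.05, -0.01, -0.33]]
```

View pics/w8.png

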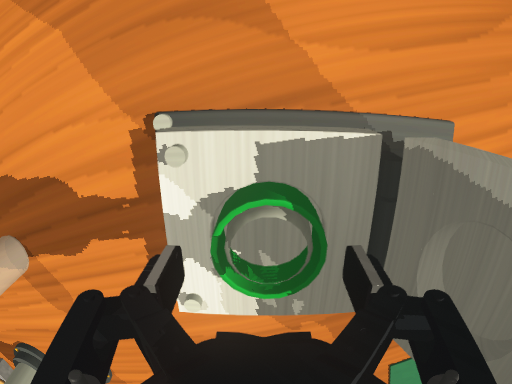

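Emit:
step_arm(
  motion=[
    [-2, 1.5, 6, 0, 0, -0.3],
    [-1, 1.3, 6, 0, 0, -0.3],
    [0, 0, 3, 0, 0, 0],
    [0, 0, 0, 0, 0, 0],
  ],
)

```text
clock: 11.45
position: [0.4857, 0.1887, 0.0366]
ee_rot: [0.131, 0.991, 0.0, 0.001]
ft_force: [0.5, -0.2, -0.7]
grip_width: 0.995
```

Run:
```python
from h import *
plan([.4845,.188,.034],75,1)
im=manip.camera("scene");crop(im,290,110,380,200,6,"s9.png")
i=manip.camera_info("wrist");im=manip.camera("wrist");cv2.imwrite("pics/w9.png",im)
m=green(im);m[:150]=0;m[310:]=0;m[:,:190]=0;m[:,345:]=0
print(np.argwhere(m).min(0),np.argwhere(m).max(0))
for c in ((.4845,.188),(.482,.188)):
  a=np.linspace(0,2*np.pi,60);q=np.array([projw(i,(c[0]+.033*np.cos(t),c[1]+.033*np.sin(t),.052)) for t in a]);print(q.min(0),q.max(0))
```

```text
from [0.4857 0.1887 0.0366] yawy 74.92 tilt [0.0016 0.    ] t 11.45 F [ 0.5 -0.2 -0.7]
[[1.0, -1.0, 2.6, 0.03, 0.09, -0.08]]
[183 198] [308 325]
[196.68997751 202.52982078] [325.43546576 310.62015631]
[194.97136004 197.62949598] [324.63960613 307.51774971]
```

View pics/s9.png

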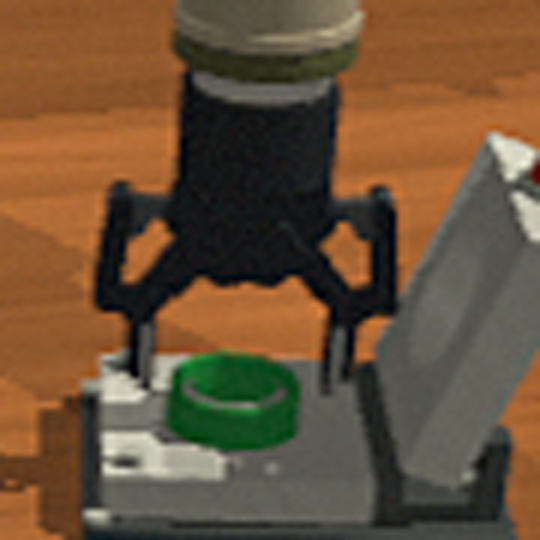

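View pics/w9.png

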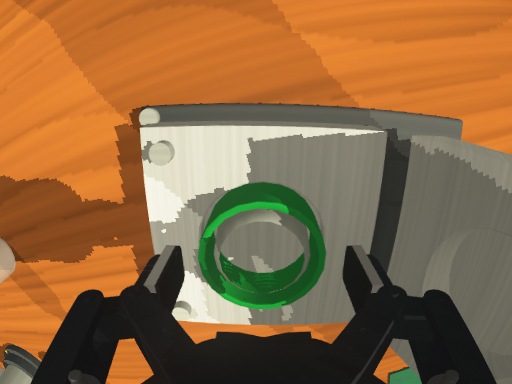

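Emit:
step_arm(
  motion=[
    [2.3, -1, 4, 0, 0.1, 0],
    [0, 0, 4, 0, 0, 0],
    [0, 0, 1, 0, 0, 0],
  ],
)

```text
clock: 11.92
position: [0.4833, 0.1884, 0.0275]
ee_rot: [0.131, 0.991, 0.001, 0.0]
ft_force: [0.2, 0.1, 0.2]
grip_width: 0.996
```

Run:
```python
from h import *
st()
```

```text
p [0.4833 0.1884 0.0275] yaw 74.92 tilt [0.0006 0.0011] t 11.93 F [0.2 0.1 0.2] M [-0.01 -0.01 -0.02] w 85.1
```

Emit:
step_arm(
  motion=[
    [0, 0, 0, 0, 0, 0],
    [0, 0, 0, 0, 0, 0],
    [0, 0, 0, 0, 0, 0],
    [0, 0, 0, 0, 0, 0],
  ],
  jaw=60,
  force=20,
)

```text
clock: 12.42
position: [0.4834, 0.1885, 0.0278]
ee_rot: [0.131, 0.991, 0.001, 0.0]
ft_force: [0.3, 0.1, 0.1]
grip_width: 0.772
```

Run:
```python
from h import *
st()
i=manip.camera_info("wrist");im=manip.camera("wrist");cv2.imwrite("pics/w10.png",im)
im=manip.camera("scene");crop(im,290,110,380,200,6,"s10.png")
```

```text
p [0.4834 0.1885 0.0278] yaw 74.92 tilt [0.0006 0.0012] t 12.43 F [0.3 0.1 0.1] M [ 0.   -0.06  0.01] w 66.0
```

View pics/w10.png

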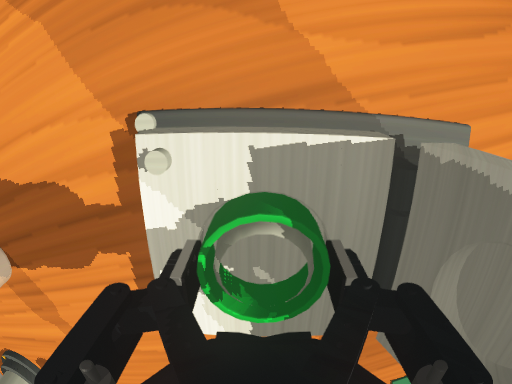

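View pics/s10.png

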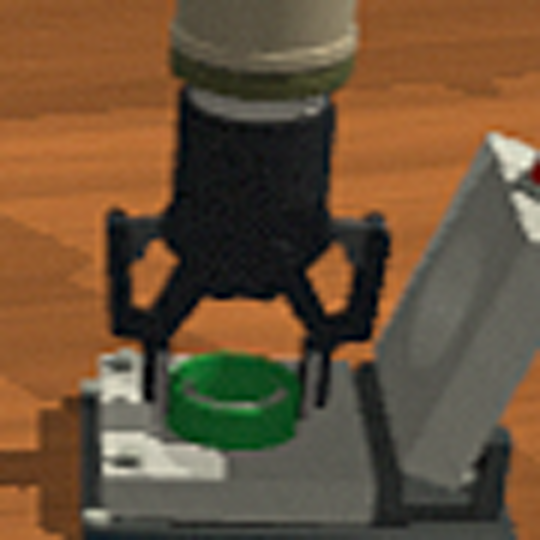

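Run:
```python
from h import *
i=manip.camera_info("wrist");im=cv2.imread("pics/w10.png");m=green(im);m[:150]=0;m[340:]=0;m[:,:190]=0;m[:,345:]=0
n,l,s,_=cv2.connectedComponentsWithStats(m.astype(np.uint8));k=1+np.argmax(s[1:,4]);m=l==k;print(s[k])
# fit lower rim edge
col=np.arange(235,292);bot=np.array([np.nonzero(m[:,c])[0].max()+.5 for c in col])
def res(c,z=.052):
    a=np.linspace(0,2*np.pi,400);q=np.array([projw(i,(c[0]+.033*np.cos(t),c[1]+.033*np.sin(t),z)) for t in a]);q=q[q[:,1]>290];q=q[np.argsort(q[:,0])]
    return np.interp(col,q[:,0],q[:,1])-bot
for z in(.050,.052,.054):
  r=least_squares(lambda c:res(c,z),[.4834,.1885],diff_step=1e-4);print(z,r.x,np.abs(r.fun).max())
o=manip.get_obs();R=Ro.from_quat(o["ee_rot"]).as_matrix();r=least_squares(res,[.4834,.1885],diff_step=1e-4)
print("ring in tool",R.T@(np.r_[r.x,.036]-o["position"]))
```

```text
[ 197  192  134  131 8410]
0.05 [0.48489302 0.18808943] 0.7342443517060246
0.052 [0.48297338 0.18860407] 0.7550677983336413
0.054 [0.4810551  0.18912045] 0.7783534870438871
ring in tool [ 4.14158212e-04  2.48499910e-05 -8.20865267e-03]
```

Emit:
step_arm(
  motion=[
    [0, 0, 0, 0, 0, 0],
    [0, 0, -5, 0, 0, 0],
    [0, 0, -8, 0, 0, 0],
    [0, 0, -15, 0, 0, 0],
    [0, 0, -20, 0, 0, 0],
    [0, 0, -25, 0, 0, 0],
    [0, 0, -20, 0, 0, 0],
    [0, 0, -10, 0, 0, 0],
  ],
  jaw=50,
  force=25,
)

```text
clock: 13.52
position: [0.4837, 0.1882, 0.1384]
ee_rot: [0.132, 0.991, 0.001, 0.001]
ft_force: [-0.0, -0.3, -0.5]
grip_width: 0.766
```

Run:
```python
from h import *
st();cv2.imwrite("pics/w11.png",manip.camera("wrist"))
im=manip.camera("scene");crop(im,270,40,400,210,3.5,"s11.png")
plan([.66,-.193,.22],75,12)
```

```text
p [0.4837 0.1882 0.1384] yaw 74.88 tilt [0.0024 0.0021] t 13.53 F [-0.  -0.3 -0.5] M [-0.01 -0.05 -0.03] w 65.5
from [0.4838 0.1883 0.1379] yawy 74.9 tilt [0.0027 0.0022] t 13.62 F [ 0.8  0.3 -0.5]
[[-22.5, -26.8, -6.9, 0.01, 0.01, -0.01], [-22.5, -26.8, -6.9, 0.01, 0.01, -0.01], [-22.5, -26.8, -6.9, 0.01, 0.01, -0.01], [-22.5, -26.8, -6.9, 0.01, 0.01, -0.01], [-22.4, -26.9, -6.9, 0.01, 0.01, -0.01], [-22.4, -26.9, -6.9, 0.01, 0.01, -0.01], [-22.4, -26.9, -6.9, 0.01, 0.01, -0.01], [-22.4, -26.9, -6.9, 0.01, 0.01, -0.01], [-22.4, -26.9, -6.8, 0.01, 0.01, -0.01], [-22.4, -26.9, -6.8, 0.01, 0.01, -0.01], [-22.4, -26.9, -6.8, 0.01, 0.01, -0.01], [-22.4, -26.9, -6.8, 0.01, 0.01, -0.01]]
```

View pics/w11.png

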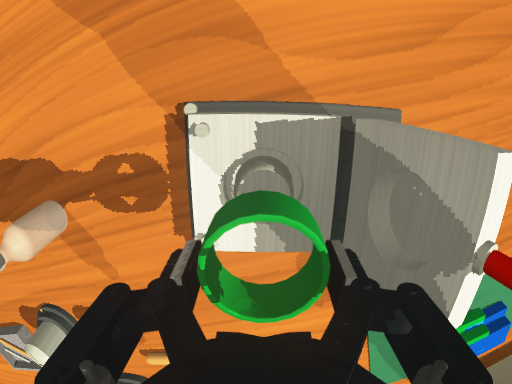

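View pics/s11.png

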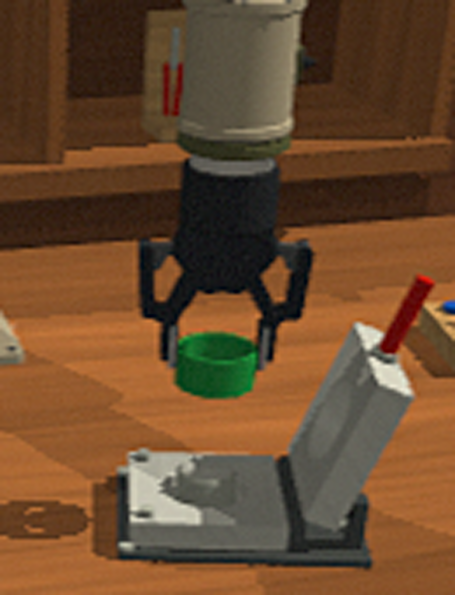

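The bangle is held level and lifted clear: the ring spans (197–330, 192–322) in the wrist view, same as before the lift. Now to the middle former.

Emit:
step_arm(
  motion=[
    [-10, -12, -10, 0, 0, 0],
    [-20, -24, -12, 0, 0, 0],
    [-28, -34, -12, 0, 0, 0],
    [-28, -34, -12, 0, 0, 0],
    [-28, -34, -12, 0, 0, 0],
    [-28, -34, -8, 0, 0, 0],
    [-28, -34, -5, 0, 0, 0],
    [-28, -34, 0, 0, 0, 0],
    [-28, -34, 0, 0, 0, 0],
    [-22, -26, 0, 0, 0, 0],
    [-8, -10, 0, 0, 0, 0],
    [0, 0, 0, 0, 0, 0],
  ],
)

```text
clock: 15.12
position: [0.6512, -0.2029, 0.2089]
ee_rot: [0.133, 0.991, -0.003, -0.003]
ft_force: [0.5, 1.2, -1.1]
grip_width: 0.768
```

Run:
```python
from h import *
st();i=manip.camera_info("wrist");im=manip.camera("wrist");cv2.imwrite("pics/w12.png",im);np.save("w12.npy",i,allow_pickle=True)
```

```text
p [ 0.6512 -0.2029  0.2089] yaw 74.67 tilt [-0.0068 -0.0051] t 15.12 F [ 0.5  1.2 -1.1] M [ 0.09 -0.02  0.03] w 65.6
```

View pics/w12.png

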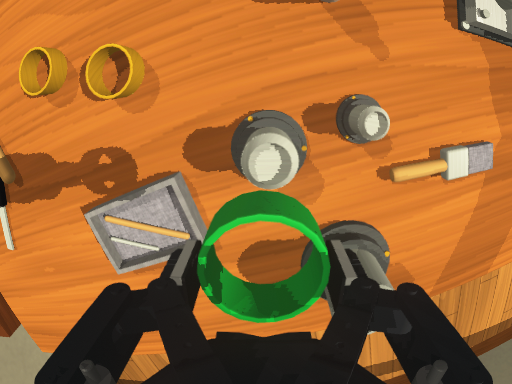

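```bash
cat >> h.py <<'E'
def overlay(info,im,circs,c,fish,box,s,fn):
    x0,y0,x1,y1=box;o=cv2.resize(im[y0:y1,x0:x1],None,fx=s,fy=s,interpolation=cv2.INTER_CUBIC)
    P=projw if fish else proj;a=np.linspace(0,2*np.pi,120)
    for r,z,col in circs:
        q=np.array([P(info,(c[0]+r*np.cos(t),c[1]+r*np.sin(t),z)) for t in a]);q=(q-[x0,y0]+.5)*s-.5
        cv2.polylines(o,[np.round(q).astype(np.int32)],True,col,1)
    cv2.imwrite("pics/"+fn,o)
FC=[(.020,.088,(0,0,255)),(.0275,.078,(0,255,255)),(.037,.024,(255,0,255)),(.045,.010,(255,255,0))]
E
python3 - <<'E'
from h import *
i=np.load("w12.npy",allow_pickle=True).item();im=cv2.imread("pics/w12.png")
overlay(i,im,FC,(.6345,-.193),True,(215,95,325,205),7,"o12.png")
overlay(i,im,[],(.6345,-.193),True,(215,95,325,205),7,"o12n.png")
E
```

```text
(no output)
```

View pics/o12.png

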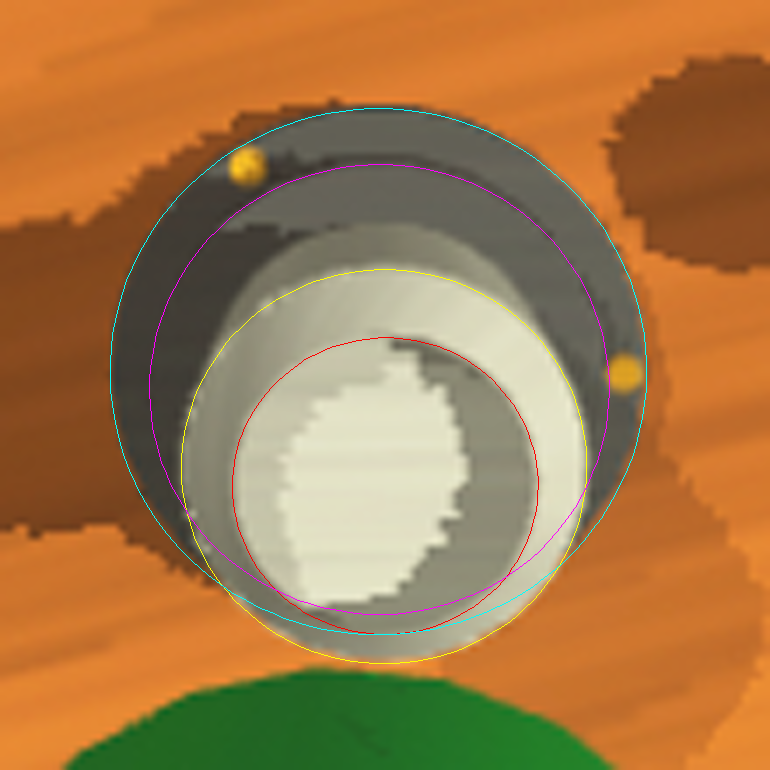

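Overlay of the former at (0.6345, −0.193), with the text's heights, matches nose, shaft, shoulder and foot edges to under 1 mm. Approaching above it.

Run:
```python
from h import *
plan([.6349,-.1931,.115],75,5)
```

```text
from [ 0.6511 -0.2021  0.209 ] yawy 74.71 tilt [-0.0068 -0.0047] t 15.18 F [-0.8  0.8  0.1]
[[3.5, 1.0, 18.8, -0.07, -0.06, -0.06], [3.5, 1.0, 18.8, -0.07, -0.06, -0.06], [3.6, 1.0, 18.8, -0.07, -0.06, -0.06], [3.6, 0.9, 18.8, -0.07, -0.06, -0.06], [3.6, 0.9, 18.8, -0.07, -0.06, -0.06]]
```

Emit:
step_arm(
  motion=[
    [6, 1.6, 12, -0.1, -0.1, -0.1],
    [6, 1.6, 19, -0.1, -0.1, -0.1],
    [5.6, 1.6, 19, -0.1, -0.1, -0.1],
    [0, 0, 19, 0, 0, 0],
    [0, 0, 16, 0, 0, 0],
    [0, 0, 5, 0, 0, 0],
    [0, 0, 0, 0, 0, 0],
  ],
)

```text
clock: 16.05
position: [0.6355, -0.184, 0.1172]
ee_rot: [0.125, 0.992, 0.002, 0.001]
ft_force: [0.1, -0.2, 0.2]
grip_width: 0.768
```

Run:
```python
from h import *
plan([.6349,-.1931,.115],75,1);i=manip.camera_info("wrist");im=manip.camera("wrist");cv2.imwrite("pics/w13.png",im)
overlay(i,im,FC,(.6345,-.193),True,(180,170,350,340),4.5,"o13.png")
```

```text
from [ 0.6355 -0.184   0.1172] yawy 75.59 tilt [0.0019 0.0031] t 16.05 F [ 0.1 -0.2  0.2]
[[-1.6, -9.0, 2.1, 0.2, 0.06, 0.59]]
```

View pics/o13.png

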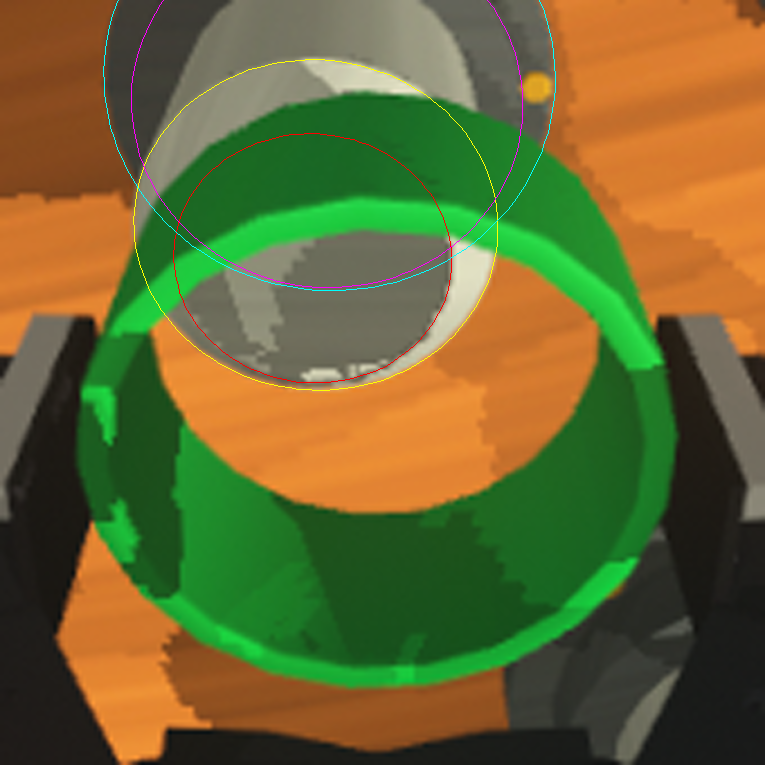

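Emit:
step_arm(
  motion=[
    [-1, -5, 2, 0.1, 0, 0.3],
    [-0.6, -4, 0, 0.1, 0, 0.3],
    [0, 0, 0, 0, 0, 0],
  ],
)

```text
clock: 16.48
position: [0.6355, -0.1948, 0.1167]
ee_rot: [0.131, 0.991, -0.0, 0.002]
ft_force: [0.9, -0.1, -0.9]
grip_width: 0.767
```

Run:
```python
from h import *
plan([.6349,-.1931,.100],75,1)
```

```text
from [ 0.6355 -0.1948  0.1167] yawy 74.89 tilt [ 0.0033 -0.0014] t 16.48 F [ 0.9 -0.1 -0.9]
[[1.1, 1.5, 16.7, -0.03, 0.2, -0.11]]
```

Emit:
step_arm(
  motion=[
    [0.9, 1.2, 6, 0, 0.2, 0],
    [0, 0, 6, 0, 0, 0],
    [0, 0, 0, 0, 0, 0],
  ],
)

```text
clock: 16.85
position: [0.6349, -0.1931, 0.1037]
ee_rot: [0.131, 0.991, -0.0, -0.0]
ft_force: [-0.1, 0.3, -0.1]
grip_width: 0.768
```

Run:
```python
from h import *
plan([.6349,-.1931,.095],75,1);i=manip.camera_info("wrist");im=manip.camera("wrist");cv2.imwrite("pics/w14.png",im)
overlay(i,im,FC[:2],(.6345,-.193),True,(180,170,350,340),4.5,"o14.png")
```

```text
from [ 0.6349 -0.1931  0.1037] yawy 74.9 tilt [-0.0004 -0.0001] t 16.85 F [-0.1  0.3 -0.1]
[[0.0, -0.1, 8.7, -0.01, -0.02, -0.1]]
```

View pics/o14.png

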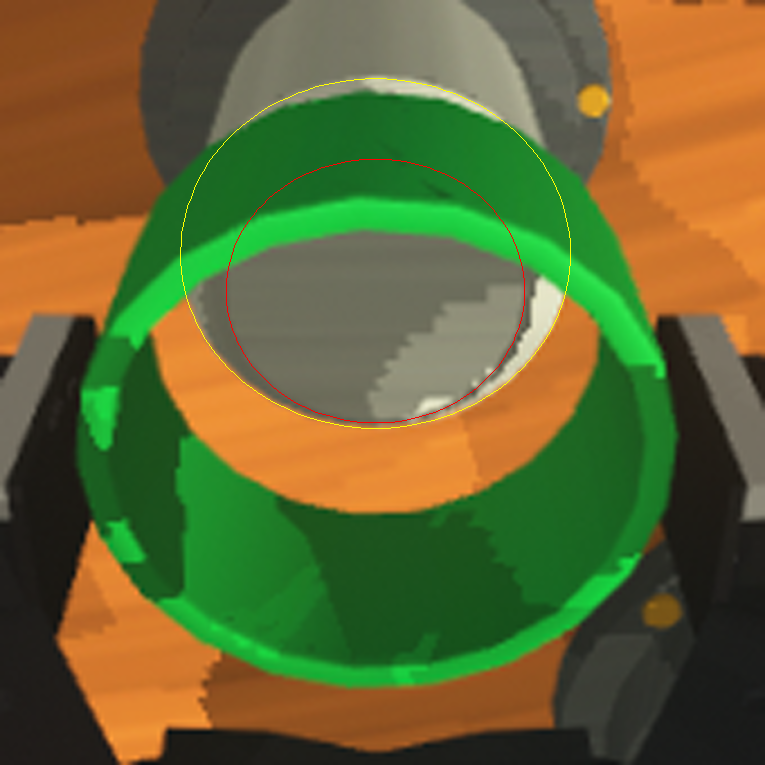

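Emit:
step_arm(
  motion=[
    [0, 0, 5, 0, 0, 0],
    [0, 0, 6, 0, 0, 0],
    [0, 0, 5, 0, 0, 0],
    [0, 0, 4, 0, 0, 0],
    [0, 0, 3, 0, 0, 0],
  ],
)

```text
clock: 17.52
position: [0.6352, -0.193, 0.0795]
ee_rot: [0.131, 0.991, -0.0, 0.0]
ft_force: [0.2, 0.1, -0.9]
grip_width: 0.769
```

Run:
```python
from h import *
plan([.6349,-.1931,.065],75,1)
```

```text
from [ 0.6352 -0.193   0.0795] yawy 74.92 tilt [ 0.0002 -0.0002] t 17.52 F [ 0.2  0.1 -0.9]
[[0.3, -0.2, 14.5, -0.01, 0.01, -0.08]]
```

Ring bottom is now past the nose's base with no contact force. Continuing down.

Emit:
step_arm(
  motion=[
    [0.3, -0.1, 4, 0, 0, 0],
    [0, 0, 5, 0, 0, 0],
    [0, 0, 5, 0, 0, 0],
    [0, 0, 4, 0, 0, 0],
    [0, 0, 4, 0, 0, 0],
  ],
)

```text
clock: 18.15
position: [0.635, -0.1931, 0.0561]
ee_rot: [0.131, 0.991, -0.0, 0.0]
ft_force: [-0.3, 0.1, -0.7]
grip_width: 0.767
```

Run:
```python
from h import *
plan([.6349,-.1931,.032],75,1)
```

```text
from [ 0.635  -0.1931  0.0561] yawy 74.91 tilt [ 0.0004 -0.0003] t 18.15 F [-0.3  0.1 -0.7]
[[0.1, -0.0, 24.1, -0.01, 0.03, -0.09]]
```

Emit:
step_arm(
  motion=[
    [0, 0, 4, 0, 0, 0],
    [0, 0, 5, 0, 0, 0],
    [0, 0, 5, 0, 0, 0],
    [0, 0, 3, 0, 0, 0],
    [0, 0, 3, 0, 0, 0],
  ],
)

```text
clock: 18.77
position: [0.6349, -0.193, 0.0346]
ee_rot: [0.131, 0.991, -0.0, 0.0]
ft_force: [0.4, -0.7, -0.2]
grip_width: 0.769
```

Run:
```python
from h import *
plan([.6349,-.1931,.032],75,1)
```

```text
from [ 0.6349 -0.193   0.0346] yawy 74.92 tilt [ 0.0003 -0.0003] t 18.77 F [ 0.4 -0.7 -0.2]
[[0.0, -0.1, 2.6, -0.01, 0.02, -0.08]]
```

Emit:
step_arm(
  motion=[
    [0, 0, 1.5, 0, 0, 0],
    [0, 0, 1.5, 0, 0, 0],
    [0, 0, 1, 0, 0, 0],
  ],
)

```text
clock: 19.15
position: [0.635, -0.1931, 0.0318]
ee_rot: [0.131, 0.991, 0.0, 0.0]
ft_force: [-6.9, 2.9, 12.4]
grip_width: 0.764
```

Run:
```python
from h import *
st()
im=manip.camera("scene");crop(im,170,150,260,260,5,"s15.png")
```

```text
p [ 0.635  -0.1931  0.0318] yaw 74.91 tilt [0.0004 0.0003] t 19.15 F [-6.9  2.9 12.4] M [0.51 1.33 0.  ] w 65.2
```

View pics/s15.png

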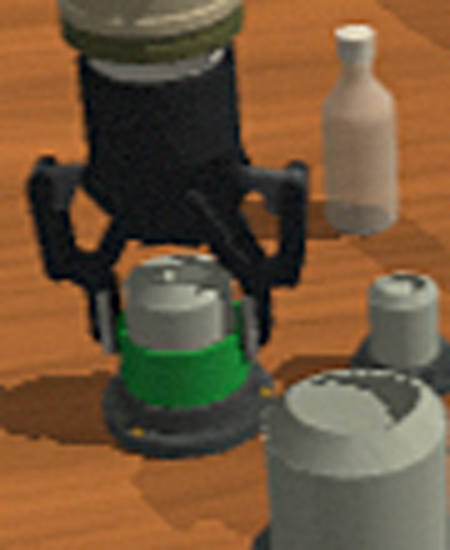

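Emit:
step_arm(
  motion=[
    [0, 0, -0.4, 0, 0, 0],
    [0, 0, 0, 0, 0, 0],
    [0, 0, 0, 0, 0, 0],
    [0, 0, 0, 0, 0, 0],
    [0, 0, 0, 0, 0, 0],
  ],
  jaw=85,
)

```text
clock: 19.82
position: [0.6352, -0.1931, 0.0324]
ee_rot: [0.131, 0.991, 0.0, 0.0]
ft_force: [0.1, 0.3, 0.0]
grip_width: 0.997
```

Run:
```python
from h import *
st()
i=manip.camera_info("wrist");im=manip.camera("wrist");cv2.imwrite("pics/w16.png",im)
overlay(i,im,FC[:2]+[(.033,.056,(255,0,0)),(.029,.056,(255,0,0))],(.6345,-.193),True,(170,150,360,340),4,"o16.png")
```

```text
p [ 0.6352 -0.1931  0.0324] yaw 74.91 tilt [0.001  0.0002] t 19.82 F [0.1 0.3 0. ] M [-0.05  0.03 -0.  ] w 85.1
```

View pics/o16.png

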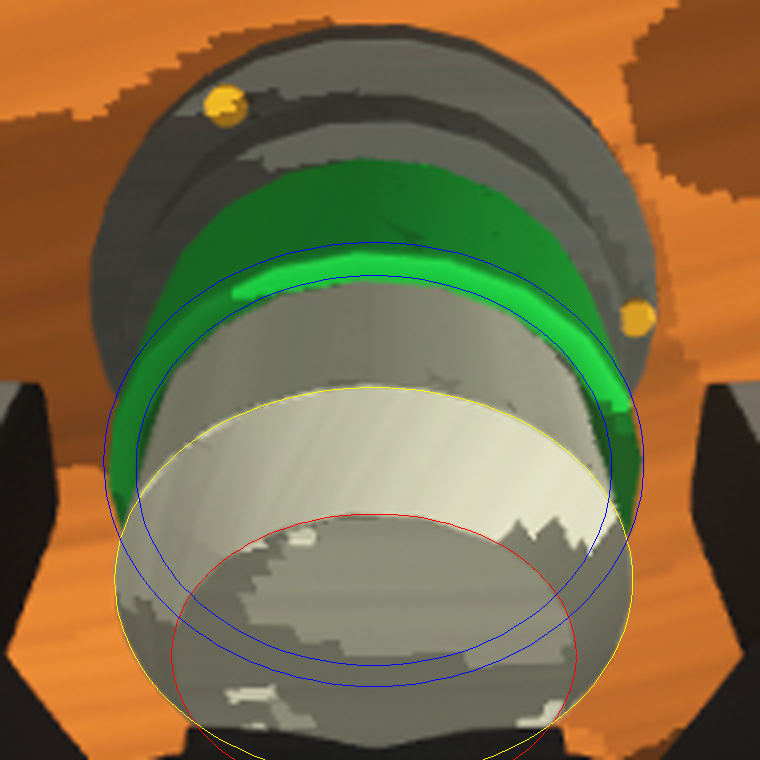

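Bangle seated (12 N upward contact exactly at the predicted height) and released. Now the keeper.

Emit:
step_arm(
  motion=[
    [0, 0, -8, 0, 0, 0],
    [0, 0, -20, 0, 0, 0],
    [0, 0, -35, 0, 0, 0],
    [0, 0, -45, 0, 0, 0],
    [0, 0, -40, 0, 0, 0],
    [0, 0, -20, 0, 0, 0],
    [0, 0, 0, 0, 0, 0],
  ],
)

```text
clock: 20.75
position: [0.6354, -0.1942, 0.2145]
ee_rot: [0.132, 0.991, -0.0, 0.004]
ft_force: [0.5, 0.2, -0.6]
grip_width: 0.996
```

Run:
```python
from h import *
plan([.50,-.34,.19],75,8)
im=manip.camera("scene");crop(im,170,150,260,260,5,"s17.png")
```

```text
from [ 0.6354 -0.1942  0.2145] yawy 74.84 tilt [ 0.0073 -0.0013] t 20.75 F [ 0.5  0.2 -0.6]
[[11.6, -22.0, 3.0, 0.0, 0.05, -0.02], [11.6, -22.0, 3.0, 0.0, 0.05, -0.02], [11.6, -22.0, 3.0, 0.0, 0.05, -0.02], [11.6, -22.0, 3.0, 0.0, 0.05, -0.02], [11.6, -22.0, 3.0, 0.0, 0.05, -0.02], [11.6, -22.0, 3.0, 0.0, 0.05, -0.02], [11.6, -22.0, 3.0, 0.0, 0.05, -0.02], [11.6, -22.0, 3.1, 0.0, 0.05, -0.02]]
```

View pics/s17.png

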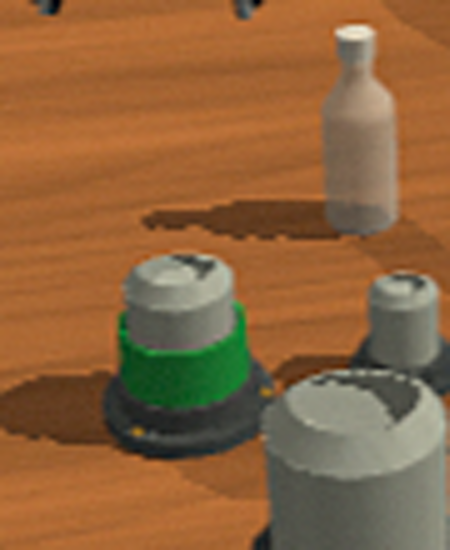

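Emit:
step_arm(
  motion=[
    [8, -15, 3, 0, 0, 0],
    [14, -26, 4, 0, 0.1, 0],
    [16, -30, 4, 0, 0.1, 0],
    [16, -30, 4, 0, 0.1, 0],
    [16, -30, 4, 0, 0.1, 0],
    [12, -22, 3, 0, 0, 0],
    [7, -13, 2, 0, 0, 0],
    [2, -4, 0, 0, 0, 0],
    [0, 0, 0, 0, 0, 0],
  ],
)

```text
clock: 21.92
position: [0.4878, -0.3414, 0.1789]
ee_rot: [0.134, 0.991, 0.001, -0.008]
ft_force: [0.3, -0.1, -0.7]
grip_width: 0.992
```

Run:
```python
from h import *
st();i=manip.camera_info("wrist");im=manip.camera("wrist");cv2.imwrite("pics/w18.png",im);np.save("w18.npy",i,allow_pickle=True)
print(projw(i,(.488,-.342,.036)))
overlay(i,im,[(.033,.036,(255,0,0)),(.029,.036,(255,0,0)),(.033,0,(255,255,0))],(.488,-.342),True,(150,60,350,210),4,"o18.png")
```

```text
p [ 0.4878 -0.3414  0.1789] yaw 74.57 tilt [-0.0161  0.0046] t 21.93 F [ 0.3 -0.1 -0.7] M [ 0.   -0.01  0.02] w 84.7
[262.57598677 179.13369001]
```

View pics/w18.png

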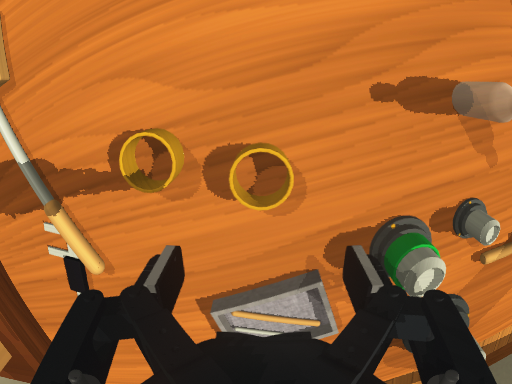

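View pics/o18.png

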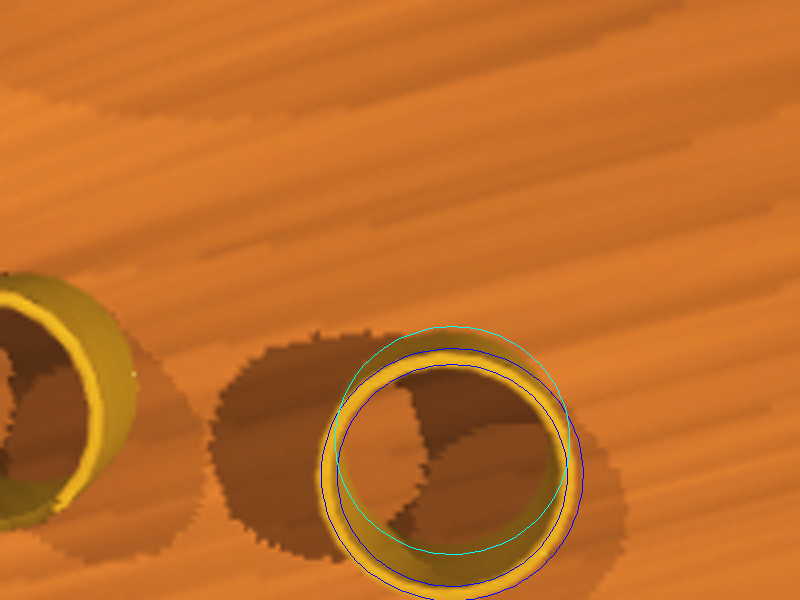

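Run:
```python
from h import *
plan([.488,-.343,.03],75,7)
```

```text
from [ 0.488  -0.3412  0.1789] yawy 74.6 tilt [-0.0161  0.0046] t 21.98 F [ 0.1  1.4 -0.2]
[[-0.4, -0.3, 21.3, 0.0, -0.14, -0.06], [-0.4, -0.3, 21.3, 0.0, -0.14, -0.06], [-0.3, -0.3, 21.3, 0.0, -0.14, -0.06], [-0.3, -0.3, 21.3, 0.0, -0.14, -0.06], [-0.2, -0.3, 21.3, 0.0, -0.14, -0.06], [-0.2, -0.3, 21.3, 0.0, -0.14, -0.06], [-0.1, -0.3, 21.3, 0.0, -0.14, -0.06]]
```

Emit:
step_arm(
  motion=[
    [-0.5, -1, 12, 0, -0.3, 0],
    [-0.5, -1, 22, 0, -0.3, -0.2],
    [-0.3, 0, 25, 0, -0.3, -0.2],
    [0, 0, 25, 0, -0.1, 0],
    [0, 0, 25, 0, 0, 0],
    [0, 0, 20, 0, 0, 0],
    [0, 0, 12, 0, 0, 0],
    [0, 0, 3, 0, 0, 0],
    [0, 0, 0, 0, 0, 0],
  ],
)

```text
clock: 23.1
position: [0.4924, -0.3374, 0.0257]
ee_rot: [0.125, 0.992, 0.001, 0.001]
ft_force: [0.7, -0.6, -0.1]
grip_width: 0.994
```

Run:
```python
from h import *
plan([.488,-.343,.006],75,2);i=manip.camera_info("wrist");im=manip.camera("wrist");cv2.imwrite("pics/w19.png",im);np.save("w19.npy",i,allow_pickle=True)
overlay(i,im,[(.033,.036,(255,0,0)),(.029,.036,(255,0,0)),(.033,0,(255,255,0))],(.488,-.343),True,(170,160,360,340),4,"o19.png")
```

```text
from [ 0.4924 -0.3374  0.0257] yawy 75.59 tilt [0.0018 0.001 ] t 23.1 F [ 0.7 -0.6 -0.1]
[[1.4, -3.3, 9.8, 0.04, 0.04, 0.29], [1.4, -3.3, 9.8, 0.04, 0.04, 0.29]]
```

View pics/o19.png

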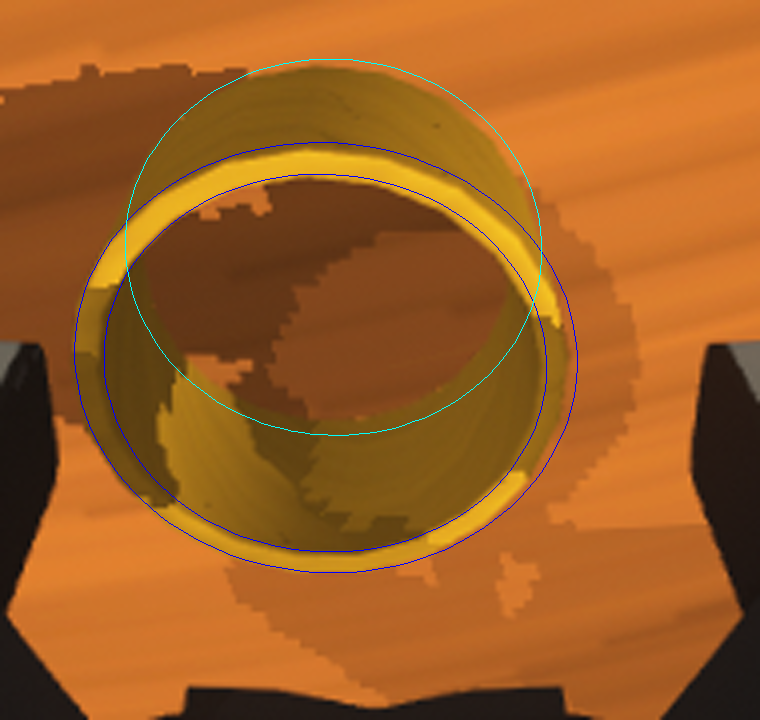

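Emit:
step_arm(
  motion=[
    [1.3, -3.5, 4, 0, 0, 0.3],
    [1.2, -3, 7, 0, 0, 0.3],
    [0, 0, 6, 0, 0, 0],
    [0, 0, 2, 0, 0, 0],
    [0, 0, 0, 0, 0, 0],
  ],
)

```text
clock: 23.78
position: [0.4888, -0.3441, 0.0068]
ee_rot: [0.131, 0.991, 0.0, 0.002]
ft_force: [-0.5, -0.0, -0.8]
grip_width: 0.994
```

Run:
```python
from h import *
plan([.4883,-.343,.006],75,1)
```

```text
from [ 0.4888 -0.3441  0.0068] yawy 74.92 tilt [0.0041 0.0001] t 23.77 F [-0.5 -0.  -0.8]
[[0.7, 1.0, 0.8, 0.07, 0.23, -0.08]]
```

Emit:
step_arm(
  motion=[
    [0.6, 0.9, 0.5, 0, 0.2, 0],
    [0, 0, 0, 0, 0, 0],
    [0, 0, 0, 0, 0, 0],
    [0, 0, 0, 0, 0, 0],
    [0, 0, 0, 0, 0, 0],
  ],
  jaw=50,
  force=40,
)

```text
clock: 24.4
position: [0.4887, -0.3431, 0.0066]
ee_rot: [0.131, 0.991, 0.0, 0.0]
ft_force: [0.3, 0.6, 0.2]
grip_width: 0.746
```

Run:
```python
from h import *
st();i=manip.camera_info("wrist");im=manip.camera("wrist");cv2.imwrite("pics/w20.png",im)
p=manip.get_obs()["position"]
overlay(i,im,[(.033,.036,(255,0,0)),(.029,.036,(255,0,0)),(.033,0,(255,255,0))],p[:2],True,(170,180,360,340),4,"o20.png")
# same test on bangle grasp picture geometry
```

```text
p [ 0.4887 -0.3431  0.0066] yaw 74.94 tilt [0.0009 0.0007] t 24.4 F [0.3 0.6 0.2] M [-0.1   0.06  0.02] w 63.7
```

View pics/o20.png

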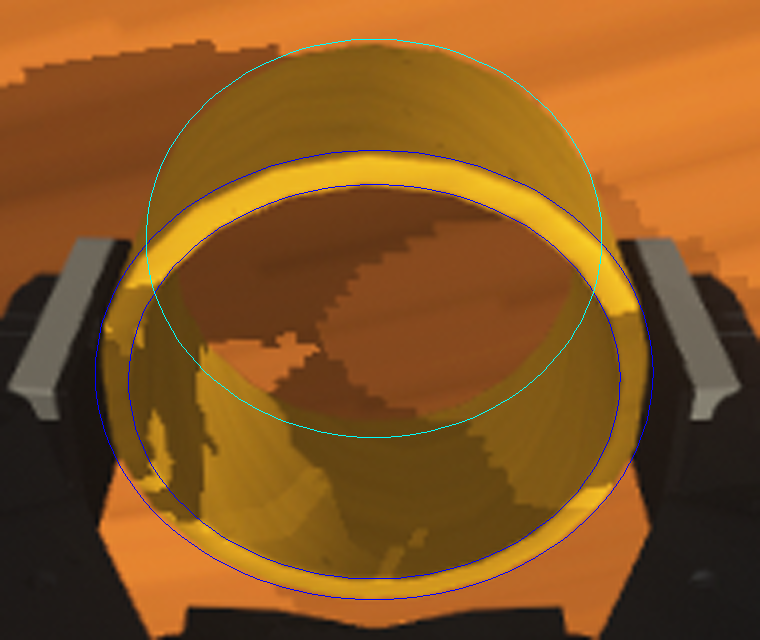

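Keeper is gripped and centred on the TCP to about 0.3 mm (overlay against observed rim). Lift and move to the former.

Emit:
step_arm(
  motion=[
    [0, 0, -4, 0, 0, 0],
    [0, 0, -10, 0, 0, 0],
    [0, 0, -22, 0, 0, 0],
    [0, 0, -32, 0, 0, 0],
    [0, 0, -35, 0, 0, 0],
    [0, 0, -30, 0, 0, 0],
    [0, 0, -15, 0, 0, 0],
    [0, 0, 0, 0, 0, 0],
  ],
)

```text
clock: 25.45
position: [0.4875, -0.3425, 0.161]
ee_rot: [0.131, 0.991, 0.001, -0.0]
ft_force: [0.4, 0.2, -4.0]
grip_width: 0.744
```

Run:
```python
from h import *
plan([.6347,-.193,.16],75,8)
cv2.imwrite("pics/w21.png",manip.camera("wrist"))
```

```text
from [ 0.4875 -0.3425  0.161 ] yawy 74.9 tilt [-0.0003  0.0021] t 25.45 F [ 0.4  0.2 -4. ]
[[-12.9, 22.8, 0.2, 0.01, -0.01, -0.01], [-12.9, 22.8, 0.2, 0.01, -0.01, -0.01], [-12.9, 22.8, 0.2, 0.01, -0.01, -0.01], [-12.9, 22.8, 0.1, 0.01, -0.01, -0.01], [-12.9, 22.8, 0.1, 0.01, -0.01, -0.01], [-12.9, 22.8, 0.1, 0.01, -0.01, -0.01], [-12.9, 22.8, 0.1, 0.01, -0.01, -0.01], [-12.9, 22.8, 0.1, 0.01, -0.01, -0.01]]
```

View pics/w21.png

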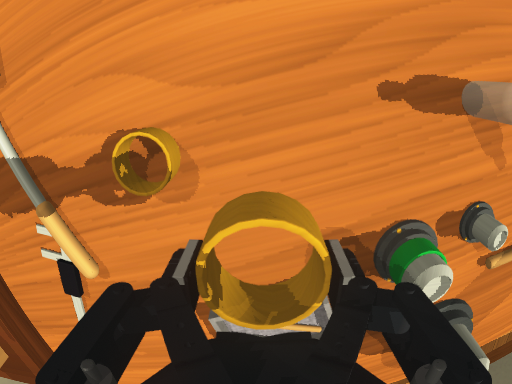

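Emit:
step_arm(
  motion=[
    [-7, 12, 0, 0, 0, 0],
    [-15, 27, 0, 0, 0, 0],
    [-19, 34, 0, 0, 0, 0],
    [-19, 34, 0, 0, 0, 0],
    [-17, 30, 0, 0, 0, 0],
    [-12, 21, 0, 0, 0, 0],
    [-6, 12, 0, 0, 0, 0],
    [-2, 4, 0, 0, 0, 0],
    [0, 0, 0, 0, 0, 0],
  ],
)

```text
clock: 26.62
position: [0.629, -0.1898, 0.1501]
ee_rot: [0.131, 0.991, 0.002, -0.008]
ft_force: [-0.6, -0.7, -2.7]
grip_width: 0.747
```

Run:
```python
from h import *
plan([.6347,-.193,.145],75,2)
```

```text
from [ 0.629  -0.1898  0.1501] yawy 74.89 tilt [-0.0148  0.0068] t 26.62 F [-0.6 -0.7 -2.7]
[[-3.2, -0.8, 2.5, 0.08, -0.46, -0.05], [-3.2, -0.8, 2.5, 0.08, -0.46, -0.05]]
```

Emit:
step_arm(
  motion=[
    [-3, -1, 5, 0.1, -0.5, 0],
    [-2.8, -0.6, 6, 0.1, -0.4, 0],
    [0, 0, 0, 0, 0, 0],
  ],
)

```text
clock: 27.0
position: [0.6329, -0.1958, 0.1385]
ee_rot: [0.133, 0.991, -0.001, 0.0]
ft_force: [-0.3, 0.3, -2.6]
grip_width: 0.747
```

Run:
```python
from h import *
plan([.6347,-.193,.120],75,1)
```

```text
from [ 0.6329 -0.1958  0.1385] yawy 74.66 tilt [ 0.0004 -0.002 ] t 27.0 F [-0.3  0.3 -2.6]
[[-1.0, 3.2, 18.5, -0.1, 0.05, -0.34]]
```

Emit:
step_arm(
  motion=[
    [-0.8, 2.6, 10, -0.1, 0, -0.3],
    [0, 0, 8, 0, 0, 0],
    [0, 0, 8, 0, 0, 0],
    [0, 0, 0, 0, 0, 0],
  ],
)

```text
clock: 27.5
position: [0.634, -0.1933, 0.1101]
ee_rot: [0.131, 0.991, 0.0, -0.0]
ft_force: [-0.9, -0.7, -2.9]
grip_width: 0.743
```

Run:
```python
from h import *
plan([.6347,-.193,.105],75,1);i=manip.camera_info("wrist");im=manip.camera("wrist");cv2.imwrite("pics/w22.png",im)
overlay(i,im,FC[:2],(.6345,-.193),True,(180,170,350,340),4.5,"o22.png")
```

```text
from [ 0.634  -0.1933  0.1101] yawy 74.98 tilt [-0.0001  0.0001] t 27.5 F [-0.9 -0.7 -2.9]
[[-0.6, 0.5, 5.1, 0.01, -0.01, -0.02]]
```

View pics/o22.png

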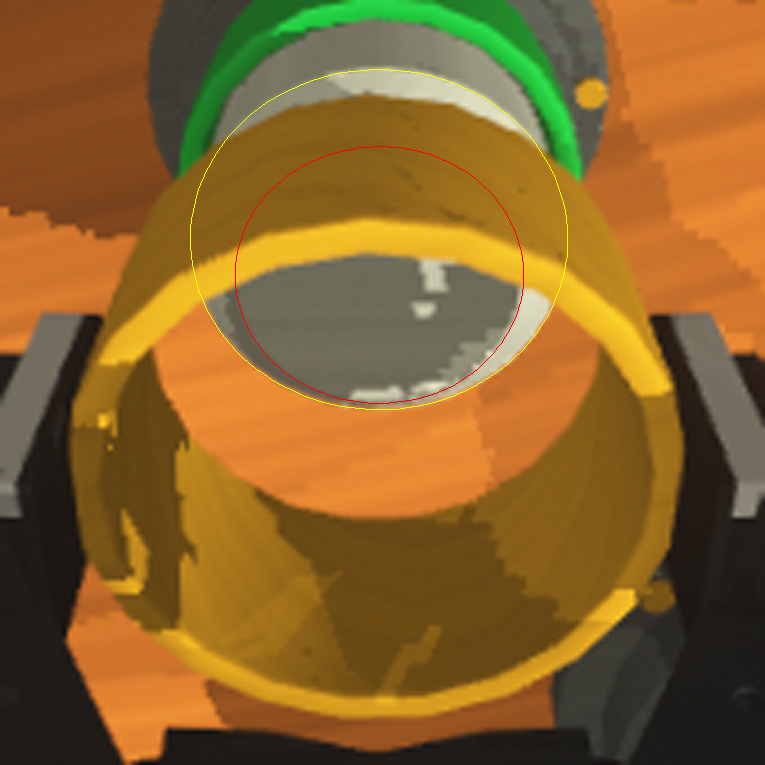

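Emit:
step_arm(
  motion=[
    [-0.6, 0.4, 4, 0, 0, 0],
    [0, 0, 4, 0, 0, 0],
    [0, 0, 4, 0, 0, 0],
    [0, 0, 4, 0, 0, 0],
  ],
)

```text
clock: 28.05
position: [0.6356, -0.1934, 0.0945]
ee_rot: [0.131, 0.991, -0.0, 0.001]
ft_force: [-0.6, -0.3, -2.9]
grip_width: 0.747
```

Run:
```python
from h import *
plan([.6347,-.193,.0626],75,1)
```

```text
from [ 0.6356 -0.1934  0.0945] yawy 74.98 tilt [ 0.0022 -0.0004] t 28.05 F [-0.6 -0.3 -2.9]
[[1.1, 0.2, 31.9, 0.01, 0.13, -0.02]]
```

Emit:
step_arm(
  motion=[
    [0.7, 0.1, 2, 0, 0.1, 0],
    [0, 0, 3, 0, 0, 0],
    [0, 0, 2, 0, 0, 0],
  ],
)

```text
clock: 28.42
position: [0.6348, -0.1931, 0.0868]
ee_rot: [0.131, 0.991, 0.0, 0.0]
ft_force: [0.6, -0.1, -2.0]
grip_width: 0.747
```

Run:
```python
from h import *
plan([.6347,-.193,.0626],75,1)
```

```text
from [ 0.6348 -0.1931  0.0868] yawy 74.98 tilt [0.0001 0.0001] t 28.43 F [ 0.6 -0.1 -2. ]
[[0.1, 0.1, 24.2, 0.01, 0.0, -0.02]]
```

Emit:
step_arm(
  motion=[
    [0, 0, 4, 0, 0, 0],
    [0, 0, 4, 0, 0, 0],
    [0, 0, 4, 0, 0, 0],
    [0, 0, 4, 0, 0, 0],
    [0, 0, 3, 0, 0, 0],
  ],
)

```text
clock: 29.05
position: [0.6349, -0.1931, 0.0665]
ee_rot: [0.131, 0.991, 0.0, 0.0]
ft_force: [0.1, 0.4, -2.9]
grip_width: 0.75
```

Run:
```python
from h import *
plan([.6347,-.193,.0626],75,1)
```

```text
from [ 0.6349 -0.1931  0.0665] yawy 74.98 tilt [0.0002 0.0001] t 29.05 F [ 0.1  0.4 -2.9]
[[0.2, 0.1, 3.9, 0.01, 0.01, -0.02]]
```

Emit:
step_arm(
  motion=[
    [0, 0, 1.5, 0, 0, 0],
    [0, 0, 1.5, 0, 0, 0],
    [0, 0, 0.8, 0, 0, 0],
  ],
)

```text
clock: 29.42
position: [0.6349, -0.1931, 0.0626]
ee_rot: [0.131, 0.991, 0.0, 0.0]
ft_force: [-2.2, 0.8, 3.6]
grip_width: 0.749
```

Run:
```python
from h import *
st()
im=manip.camera("scene");crop(im,170,150,260,260,5,"s23.png")
```

```text
p [ 0.6349 -0.1931  0.0626] yaw 74.98 tilt [0.0001 0.0002] t 29.43 F [-2.2  0.8  3.6] M [0.31 0.67 0.02] w 63.9
```

View pics/s23.png

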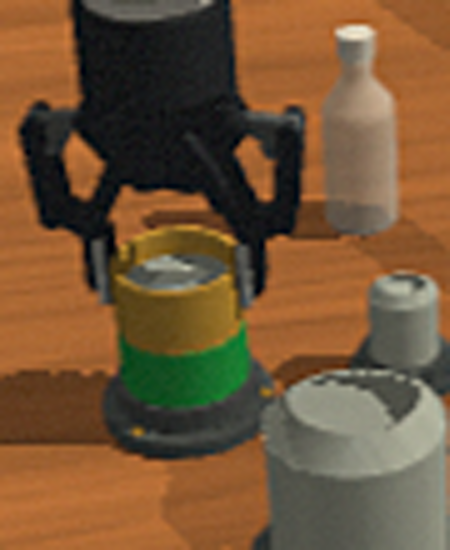

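Seated on the bangle: the force flipped from −2.9 N (carrying) to +3.6 N at the predicted height. Release.

Emit:
step_arm(
  motion=[
    [0, 0, 0.2, 0, 0, 0],
    [0, 0, 0, 0, 0, 0],
    [0, 0, 0, 0, 0, 0],
    [0, 0, 0, 0, 0, 0],
    [0, 0, 0, 0, 0, 0],
    [0, 0, 0, 0, 0, 0],
  ],
  jaw=85,
)

```text
clock: 30.22
position: [0.6358, -0.1935, 0.0635]
ee_rot: [0.131, 0.991, -0.0, 0.001]
ft_force: [-0.2, 0.0, -0.0]
grip_width: 0.993
```

Emit:
step_arm(
  motion=[
    [0, 0, -5, 0, 0, 0],
    [0, 0, -15, 0, 0, 0],
    [0, 0, -30, 0, 0, 0],
    [0, 0, -40, 0, 0, 0],
    [0, 0, -40, 0, 0, 0],
    [0, 0, -20, 0, 0, 0],
    [0, 0, 0, 0, 0, 0],
    [0, 0, 0, 0, 0, 0],
  ],
)

```text
clock: 31.22
position: [0.6354, -0.194, 0.224]
ee_rot: [0.131, 0.991, -0.0, 0.003]
ft_force: [-0.1, -0.9, 0.2]
grip_width: 0.997
```

Run:
```python
from h import *
st()
im=manip.camera("scene");cv2.imwrite("pics/s24.png",im)
i=manip.camera_info("wrist");im=manip.camera("wrist")
overlay(i,im,[(.033,.092,(255,0,0)),(.029,.092,(255,0,0)),(.020,.088,(0,0,255))],(.6345,-.193),True,(180,80,350,230),4.5,"o24.png")
i=manip.camera_info("scene");im=cv2.imread("pics/s24.png")
overlay(i,im,[(.033,.092,(255,0,0)),(.033,.056,(255,255,255)),(.033,.024,(255,255,255))],(.6345,-.193),False,(170,180,260,260),7,"o24s.png")
```

```text
p [ 0.6354 -0.194   0.224 ] yaw 74.93 tilt [ 0.0061 -0.0013] t 31.23 F [-0.1 -0.9  0.2] M [ 0.   -0.05  0.04] w 85.2
```

View pics/s24.png

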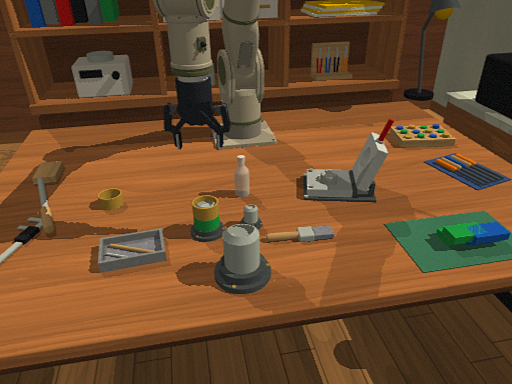

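View pics/o24.png

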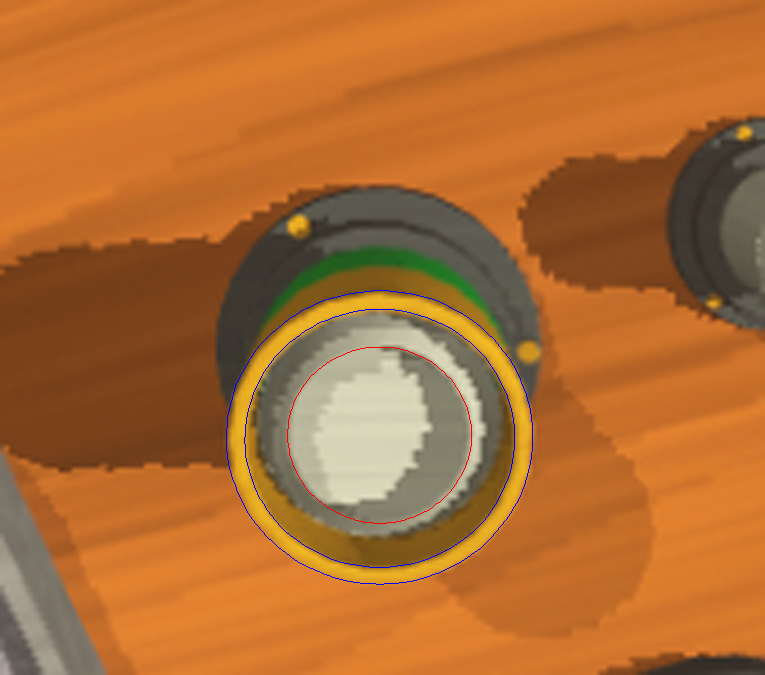

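View pics/o24s.png

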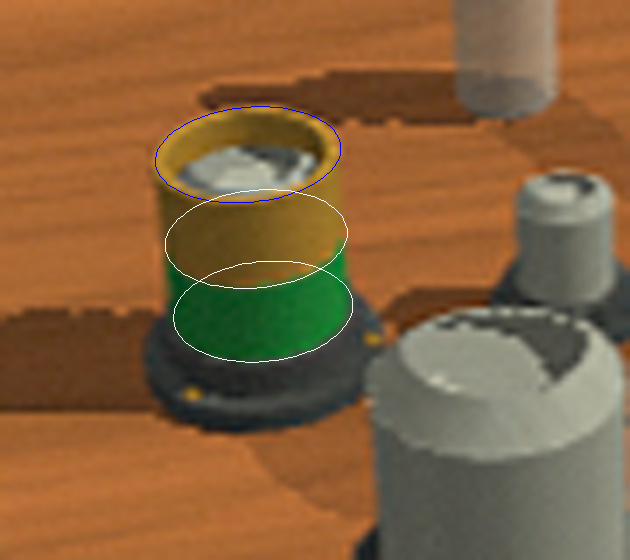

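Run:
```python
from workcell import manip
print(manip.hand_in())
```

```text
the job is handed in; nothing more can be done
None
```

The bangle and the keeper are both seated on the middle-sized former and let go, and the lid is resting back open. I handed the job in at about 31 s of the allowed 72 s; no verdict was reported.

- **Lid:** it slipped out of the pinch at about 80° and stood nearly balanced. I brought the closed fingers round to the near side and pushed it past vertical, and it fell back to its stop. The last scene picture shows it still open.
- **Bangle:** I lowered it over the former until the wrist read 12 N upward at the height I had worked out for the shoulder, then opened the fingers.
- **Keeper:** I took the ring farther to the robot's left. Lowering it changed the wrist force from 2.9 N downward to 3.6 N upward at the height worked out for the top of the bangle. I then let go.
- **Last checks:** the wrist overlay puts the keeper rim within about 0.5 mm of the former's axis at the expected height. The scene overlay agrees to about 1–2 mm, within the calibration. The bottle, brush and tray look unmoved, and the gripper is clear with the wrist reading about 1 N or less.
- **Disagreements:** early close-up overlays drew the rims slightly larger than they appeared, which suggests a height bias of about 1 mm in the wrist camera. Fast moves also overshot sideways by up to 9 mm, which I corrected before each grasp or fit.

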